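# Load the bench charger

## Robot

A 7-joint arm with a two-finger parallel gripper is mounted at the origin on the work surface. World frame = base frame: x ahead of the robot, y to its left, z up, the work surface at z = 0. Lengths are in m, angles in rad, forces in N, time in s.
With the tool pointing down it reaches from about 0.4 to 0.85 m from the base axis. Payload 10.4 kg.
Tool frame: the origin (TCP) lies midway between the tips of the shut fingers; the grasp point (between the pads) lies 19 mm behind it (manip.pinch_z is the distance from the TCP to the grasp point, in m); y points along the fingers, x is the direction in which the jaws open and shut, and the axes are right-handed (so a half turn about y gives the same grasp; the last joint's range is limited). The gripper opens to 85 mm and grips with 20 to 120 N. Pads are 22 mm wide; open, the fingers measure 114 mm over their backs; the gripper's body (76 mm by 85 mm) begins 54 mm behind the grasp point. The pads swing forward as they close: fully open they stand 13 mm farther back than shut.
Start: joints at [1.232, 0.332, -0.065, 1.46, 0.022, 1.35, -0.088], TCP at [0.194, -0.594, 0.203] pointing down, gripper open.
Joint ranges: [-2.6, 2.6], [-0.5, 2.12], [-1.47, 1.34], [0.16, 2.42], [-1.27, 4.41], [0.06, 2.06], [-2.6, 2.6]. Speed limits (rad/s): [2.22, 2.22, 2.79, 2.79, 3.14, 3.14, 3.14].

## Interface

Orientations are given as a unit quaternion [x, y, z, w].
In Python, from workcell import manip gives the robot as it stands.
- The arm moves only by the shell command python3 -m pendant 'ROWS' [OPENING] [FORCE]. ROWS is a JSON object of lists of equal length, an entry for each row: "offset": the shift along the tool's x, y, z scaled (see below), a list of three; "turn": the turn, a rotation vector about the tool's x, y, z scaled (see below), a list of three. A call has 1 to 12 rows; each row is the pose to reach, as a shift and turn from the pose measured when the call began, along the tool's axes at that moment; what a row does not reach only later rows make up. The controller multiplies each number of a shift by 200 mm and each number of a turn by 45 degrees. A row lasts 1/8 s, in which the tool goes at most 62.5 mm and 10.7 degrees, less where a joint would pass 70% of its speed; a pose out of reach is approached as far as the arm can. A call with a number of a shift or a turn outside -1 to 1 is refused whole. A call with a gripper value outside its range is refused whole. OPENING is the opening in per cent of the stroke, from 0 (shut) to 100 (fully open), set as the call begins (- or left out, the last holds). The fingers move at their own pace and stop on an object; FORCE is the grip in N (left out, the last holds). Time passes only in rows, so rows that repeat a pose let the fingers close. It gives the time, the measured TCP pose, the force and the opening at its end, in the units of the state.
- manip.get_obs(): the state, without advancing time (a new reading comes with each control period).
- manip.camera(name): name is "side" or "top"; returns (picture, depth): 420x560x3 uint8, red, green, blue; 420x560 float32, m along the optical axis (not along the pixel's ray), 0 where there is no reading.
- manip.camera_model(name): a dict with "intrinsics" (3x3 intrinsics, pixels), "R" (3x3) and "t" (3): a world point X has camera coordinates R X + t. Camera axes: x right, y down, z forward; pixel columns grow to the right and rows downward; lengths in m; the calibration is good to about 2 mm. A picture is of the moment at which its call begins. camera_model takes no time and is no camera call.
- manip.hand_in(): hands the job in, once; it reports no verdict.
The state is a dict: "clock": time; "joint_pos": joint angles; "joint_velocities": joint speeds; "tau": joint torques, N m; "position": TCP position; "ee_rot": TCP orientation; "ft_force": force on the tool from outside, world axes, zero at the start; "torque": the same for the moment, N m; "grip_width": opening from 0.0 (shut) to 1.0 (fully open).
Only numpy, scipy, OpenCV 4.12 (cv2) and the standard library are available. Lean on these libraries where they do the work, as an engineer would, in place of code of your own. Each camera call takes 0.05 s, during which the arm holds its last target. There are 200 camera calls.

## Task

Switch the charging dock off by pushing its mushroom stop down until it latches, then take every battery pack out of the crate and slide each onto a shoe of its own on the dock, fully home against the back until the detent holds it. When all the packs are on, twist the mushroom so that it springs up again; let go of everything, leave the other things in the crate, and do not disturb what stands about on the bench.

Things in the scene. Friction and masses are not known exactly. Their poses are not given: they have to be found in the camera images.
- pack1: battery pack, black body 84 x 52 x 38 mm with a grey upright fin on top (50 long, 26 thick, 28 tall, to 66 mm, centred) to pinch. Origin: centre of underside; x to its front end (copper contacts on top), z up. Below, a lengthwise slot for the rail: 24 wide between 6 thick lips, 36 wide above to 16 high. 0.27-0.53 kg. Upright in the crate, front roughly away from the robot. None at start: absent
- pack2: battery pack, black body 84 x 52 x 38 mm with a grey upright fin on top (50 long, 26 thick, 28 tall, to 66 mm, centred) to pinch. Origin: centre of underside; x to its front end (copper contacts on top), z up. Below, a lengthwise slot for the rail: 24 wide between 6 thick lips, 36 wide above to 16 high. 0.27-0.53 kg. Upright in the crate, front roughly away from the robot. None at start: absent
- pack3: battery pack, black body 84 x 52 x 38 mm with a grey upright fin on top (50 long, 26 thick, 28 tall, to 66 mm, centred) to pinch. Origin: centre of underside; x to its front end (copper contacts on top), z up. Below, a lengthwise slot for the rail: 24 wide between 6 thick lips, 36 wide above to 16 high. 0.27-0.53 kg. Upright in the crate, front roughly away from the robot. None at start: absent
- pack4: battery pack, black body 84 x 52 x 38 mm with a grey upright fin on top (50 long, 26 thick, 28 tall, to 66 mm, centred) to pinch. Origin: centre of underside; x to its front end (copper contacts on top), z up. Below, a lengthwise slot for the rail: 24 wide between 6 thick lips, 36 wide above to 16 high. 0.27-0.53 kg. Upright in the crate, front roughly away from the robot. None at start: absent
- dock: charging dock: grey deck 20 mm high, x -115 to +93 mm, 320 along y; black back wall, face at x = 93, 62 high; four aluminium T-rails along x, 80 apart, from the wall to a round nose at x = -3 mm: neck 18 wide, head 31 wide, 9 to 13 mm above the deck. Origin: underside, mid-width; x away from the robot, z up. The deck before the noses is clear: set a pack down there (centre x = -58)
- bay1 (a point): shoe 1: where the origin of a pack fully home on it lies, on the deck at x = 50, y = -120, z = 20 mm of the dock, axes as the dock's. A pack enters over the nose flat on the deck, in line, front first, slid along +x; over the last 30 mm sprung rollers ride under its lips (about 10 N), then drop into notches and hold it
- bay2 (a point): shoe 2: where the origin of a pack fully home on it lies, on the deck at x = 50, y = -40, z = 20 mm of the dock, axes as the dock's. A pack enters over the nose flat on the deck, in line, front first, slid along +x; over the last 30 mm sprung rollers ride under its lips (about 10 N), then drop into notches and hold it
- bay3 (a point): shoe 3: where the origin of a pack fully home on it lies, on the deck at x = 50, y = 40, z = 20 mm of the dock, axes as the dock's. A pack enters over the nose flat on the deck, in line, front first, slid along +x; over the last 30 mm sprung rollers ride under its lips (about 10 N), then drop into notches and hold it
- bay4 (a point): shoe 4: where the origin of a pack fully home on it lies, on the deck at x = 50, y = 120, z = 20 mm of the dock, axes as the dock's. A pack enters over the nose flat on the deck, in line, front first, slid along +x; over the last 30 mm sprung rollers ride under its lips (about 10 N), then drop into notches and hold it
- detent1 (a joint): how far shoe 1's sprung detent rollers are pushed into the deck, m: 0 up (shoe empty, or pack held), up to 0.004 while a pack rides over them
- detent2 (a joint): how far shoe 2's sprung detent rollers are pushed into the deck, m: 0 up (shoe empty, or pack held), up to 0.004 while a pack rides over them
- detent3 (a joint): how far shoe 3's sprung detent rollers are pushed into the deck, m: 0 up (shoe empty, or pack held), up to 0.004 while a pack rides over them
- detent4 (a joint): how far shoe 4's sprung detent rollers are pushed into the deck, m: 0 up (shoe empty, or pack held), up to 0.004 while a pack rides over them
- crate: open plywood crate, 250 x 337 x 50 mm outside, walls and floor 6 mm, fixed; origin: centre of its underside, x away from the robot, z up. Holds the packs among other things
- roll: cardboard tape ring, 82 mm outside, 52 mm inside, 24 mm high, lying in the crate; origin centre of underside
- plane: small steel block plane 88 x 40 x 32 mm with wooden grips, lying in the crate; origin centre of underside
- stop (a joint): how far the mushroom stop is pressed, m: 0 up, 0.008 latched down, 0.010 bottom. The mushroom is a red disc 44 mm across and 16 mm thick on a 60 x 60 x 50 mm grey box. Pressing takes up to 6 N; past 8 mm a pawl catches and it stays down
- stop_top (a point): centre of the mushroom's top face, on its axis (vertical): 78 mm above the bench when up, 70 mm when latched; turns with the mushroom
- turn (a joint): turn of the mushroom about its vertical axis, rad, 0 at rest, clockwise from above positive, stops at -1 and +1, stays where left. When latched down, turned 0.6 or more either way it is freed and springs up as soon as the fingers let go
- mug: white mug on the bench, 90 mm across, 85 mm high, bystander; origin centre of underside
- mallet: wooden mallet lying on the bench, head 65 x 125 x 60 mm, handle 190 mm, bystander; origin on the bench 100 mm from the head's centre
- chisel: chisel, 240 mm long, 26 mm high, lying along the back of the bench, bystander; origin mid-length on the bench
- gluepot: small jar 52 mm across, 60 mm high, bystander; origin centre of underside
There are look-alikes about, which are no part of the job. Leave any brown or turquoise look-alike of the pack3 alone.

How it is judged:
On the way, in this order (a step that is already met when the one before it is completed fails the run):
1. the mushroom stop is pressed down and stays latched (value of joint stop above 0.006 m), for 0.3 s.
2. with the stop still down, every pack is fully home on a shoe of the dock (((x of pack1 in the frame of bay1 between -0.004 and 0.004 m and y of pack1 in the frame of bay1 between -0.005 and 0.005 m and z of pack1 in the frame of bay1 between -0.003 and 0.005 m and angle between the x axis of pack1 and the x axis of bay1, either way round below 0.1 rad and angle between pack1's own z axis and vertical below 0.08 rad and value of joint detent1 below 0.0025 m) or (x of pack1 in the frame of bay2 between -0.004 and 0.004 m and y of pack1 in the frame of bay2 between -0.005 and 0.005 m and z of pack1 in the frame of bay2 between -0.003 and 0.005 m and angle between the x axis of pack1 and the x axis of bay2, either way round below 0.1 rad and angle between pack1's own z axis and vertical below 0.08 rad and value of joint detent2 below 0.0025 m) or (x of pack1 in the frame of bay3 between -0.004 and 0.004 m and y of pack1 in the frame of bay3 between -0.005 and 0.005 m and z of pack1 in the frame of bay3 between -0.003 and 0.005 m and angle between the x axis of pack1 and the x axis of bay3, either way round below 0.1 rad and angle between pack1's own z axis and vertical below 0.08 rad and value of joint detent3 below 0.0025 m) or (x of pack1 in the frame of bay4 between -0.004 and 0.004 m and y of pack1 in the frame of bay4 between -0.005 and 0.005 m and z of pack1 in the frame of bay4 between -0.003 and 0.005 m and angle between the x axis of pack1 and the x axis of bay4, either way round below 0.1 rad and angle between pack1's own z axis and vertical below 0.08 rad and value of joint detent4 below 0.0025 m)) and ((x of pack2 in the frame of bay1 between -0.004 and 0.004 m and y of pack2 in the frame of bay1 between -0.005 and 0.005 m and z of pack2 in the frame of bay1 between -0.003 and 0.005 m and angle between the x axis of pack2 and the x axis of bay1, either way round below 0.1 rad and angle between pack2's own z axis and vertical below 0.08 rad and value of joint detent1 below 0.0025 m) or (x of pack2 in the frame of bay2 between -0.004 and 0.004 m and y of pack2 in the frame of bay2 between -0.005 and 0.005 m and z of pack2 in the frame of bay2 between -0.003 and 0.005 m and angle between the x axis of pack2 and the x axis of bay2, either way round below 0.1 rad and angle between pack2's own z axis and vertical below 0.08 rad and value of joint detent2 below 0.0025 m) or (x of pack2 in the frame of bay3 between -0.004 and 0.004 m and y of pack2 in the frame of bay3 between -0.005 and 0.005 m and z of pack2 in the frame of bay3 between -0.003 and 0.005 m and angle between the x axis of pack2 and the x axis of bay3, either way round below 0.1 rad and angle between pack2's own z axis and vertical below 0.08 rad and value of joint detent3 below 0.0025 m) or (x of pack2 in the frame of bay4 between -0.004 and 0.004 m and y of pack2 in the frame of bay4 between -0.005 and 0.005 m and z of pack2 in the frame of bay4 between -0.003 and 0.005 m and angle between the x axis of pack2 and the x axis of bay4, either way round below 0.1 rad and angle between pack2's own z axis and vertical below 0.08 rad and value of joint detent4 below 0.0025 m)) and ((x of pack3 in the frame of bay1 between -0.004 and 0.004 m and y of pack3 in the frame of bay1 between -0.005 and 0.005 m and z of pack3 in the frame of bay1 between -0.003 and 0.005 m and angle between the x axis of pack3 and the x axis of bay1, either way round below 0.1 rad and angle between pack3's own z axis and vertical below 0.08 rad and value of joint detent1 below 0.0025 m) or (x of pack3 in the frame of bay2 between -0.004 and 0.004 m and y of pack3 in the frame of bay2 between -0.005 and 0.005 m and z of pack3 in the frame of bay2 between -0.003 and 0.005 m and angle between the x axis of pack3 and the x axis of bay2, either way round below 0.1 rad and angle between pack3's own z axis and vertical below 0.08 rad and value of joint detent2 below 0.0025 m) or (x of pack3 in the frame of bay3 between -0.004 and 0.004 m and y of pack3 in the frame of bay3 between -0.005 and 0.005 m and z of pack3 in the frame of bay3 between -0.003 and 0.005 m and angle between the x axis of pack3 and the x axis of bay3, either way round below 0.1 rad and angle between pack3's own z axis and vertical below 0.08 rad and value of joint detent3 below 0.0025 m) or (x of pack3 in the frame of bay4 between -0.004 and 0.004 m and y of pack3 in the frame of bay4 between -0.005 and 0.005 m and z of pack3 in the frame of bay4 between -0.003 and 0.005 m and angle between the x axis of pack3 and the x axis of bay4, either way round below 0.1 rad and angle between pack3's own z axis and vertical below 0.08 rad and value of joint detent4 below 0.0025 m)) and ((x of pack4 in the frame of bay1 between -0.004 and 0.004 m and y of pack4 in the frame of bay1 between -0.005 and 0.005 m and z of pack4 in the frame of bay1 between -0.003 and 0.005 m and angle between the x axis of pack4 and the x axis of bay1, either way round below 0.1 rad and angle between pack4's own z axis and vertical below 0.08 rad and value of joint detent1 below 0.0025 m) or (x of pack4 in the frame of bay2 between -0.004 and 0.004 m and y of pack4 in the frame of bay2 between -0.005 and 0.005 m and z of pack4 in the frame of bay2 between -0.003 and 0.005 m and angle between the x axis of pack4 and the x axis of bay2, either way round below 0.1 rad and angle between pack4's own z axis and vertical below 0.08 rad and value of joint detent2 below 0.0025 m) or (x of pack4 in the frame of bay3 between -0.004 and 0.004 m and y of pack4 in the frame of bay3 between -0.005 and 0.005 m and z of pack4 in the frame of bay3 between -0.003 and 0.005 m and angle between the x axis of pack4 and the x axis of bay3, either way round below 0.1 rad and angle between pack4's own z axis and vertical below 0.08 rad and value of joint detent3 below 0.0025 m) or (x of pack4 in the frame of bay4 between -0.004 and 0.004 m and y of pack4 in the frame of bay4 between -0.005 and 0.005 m and z of pack4 in the frame of bay4 between -0.003 and 0.005 m and angle between the x axis of pack4 and the x axis of bay4, either way round below 0.1 rad and angle between pack4's own z axis and vertical below 0.08 rad and value of joint detent4 below 0.0025 m)) and value of joint stop above 0.006 m), for 0.3 s.
3. the mushroom is twisted free and has sprung up (value of joint stop below 0.002 m), for 0.2 s.
At the end, for the whole second after the job is handed in: every pack present is upright on a shoe, origin within 4 mm along, 5 mm across and 0.1 rad of its home point, detent rollers up (under 2.5 mm in); mushroom up (under 2 mm pressed); ring and plane still in the crate; robot touching nothing (((x of pack1 in the frame of bay1 between -0.004 and 0.004 m and y of pack1 in the frame of bay1 between -0.005 and 0.005 m and z of pack1 in the frame of bay1 between -0.003 and 0.005 m and angle between the x axis of pack1 and the x axis of bay1, either way round below 0.1 rad and angle between pack1's own z axis and vertical below 0.08 rad and value of joint detent1 below 0.0025 m) or (x of pack1 in the frame of bay2 between -0.004 and 0.004 m and y of pack1 in the frame of bay2 between -0.005 and 0.005 m and z of pack1 in the frame of bay2 between -0.003 and 0.005 m and angle between the x axis of pack1 and the x axis of bay2, either way round below 0.1 rad and angle between pack1's own z axis and vertical below 0.08 rad and value of joint detent2 below 0.0025 m) or (x of pack1 in the frame of bay3 between -0.004 and 0.004 m and y of pack1 in the frame of bay3 between -0.005 and 0.005 m and z of pack1 in the frame of bay3 between -0.003 and 0.005 m and angle between the x axis of pack1 and the x axis of bay3, either way round below 0.1 rad and angle between pack1's own z axis and vertical below 0.08 rad and value of joint detent3 below 0.0025 m) or (x of pack1 in the frame of bay4 between -0.004 and 0.004 m and y of pack1 in the frame of bay4 between -0.005 and 0.005 m and z of pack1 in the frame of bay4 between -0.003 and 0.005 m and angle between the x axis of pack1 and the x axis of bay4, either way round below 0.1 rad and angle between pack1's own z axis and vertical below 0.08 rad and value of joint detent4 below 0.0025 m)) and ((x of pack2 in the frame of bay1 between -0.004 and 0.004 m and y of pack2 in the frame of bay1 between -0.005 and 0.005 m and z of pack2 in the frame of bay1 between -0.003 and 0.005 m and angle between the x axis of pack2 and the x axis of bay1, either way round below 0.1 rad and angle between pack2's own z axis and vertical below 0.08 rad and value of joint detent1 below 0.0025 m) or (x of pack2 in the frame of bay2 between -0.004 and 0.004 m and y of pack2 in the frame of bay2 between -0.005 and 0.005 m and z of pack2 in the frame of bay2 between -0.003 and 0.005 m and angle between the x axis of pack2 and the x axis of bay2, either way round below 0.1 rad and angle between pack2's own z axis and vertical below 0.08 rad and value of joint detent2 below 0.0025 m) or (x of pack2 in the frame of bay3 between -0.004 and 0.004 m and y of pack2 in the frame of bay3 between -0.005 and 0.005 m and z of pack2 in the frame of bay3 between -0.003 and 0.005 m and angle between the x axis of pack2 and the x axis of bay3, either way round below 0.1 rad and angle between pack2's own z axis and vertical below 0.08 rad and value of joint detent3 below 0.0025 m) or (x of pack2 in the frame of bay4 between -0.004 and 0.004 m and y of pack2 in the frame of bay4 between -0.005 and 0.005 m and z of pack2 in the frame of bay4 between -0.003 and 0.005 m and angle between the x axis of pack2 and the x axis of bay4, either way round below 0.1 rad and angle between pack2's own z axis and vertical below 0.08 rad and value of joint detent4 below 0.0025 m)) and ((x of pack3 in the frame of bay1 between -0.004 and 0.004 m and y of pack3 in the frame of bay1 between -0.005 and 0.005 m and z of pack3 in the frame of bay1 between -0.003 and 0.005 m and angle between the x axis of pack3 and the x axis of bay1, either way round below 0.1 rad and angle between pack3's own z axis and vertical below 0.08 rad and value of joint detent1 below 0.0025 m) or (x of pack3 in the frame of bay2 between -0.004 and 0.004 m and y of pack3 in the frame of bay2 between -0.005 and 0.005 m and z of pack3 in the frame of bay2 between -0.003 and 0.005 m and angle between the x axis of pack3 and the x axis of bay2, either way round below 0.1 rad and angle between pack3's own z axis and vertical below 0.08 rad and value of joint detent2 below 0.0025 m) or (x of pack3 in the frame of bay3 between -0.004 and 0.004 m and y of pack3 in the frame of bay3 between -0.005 and 0.005 m and z of pack3 in the frame of bay3 between -0.003 and 0.005 m and angle between the x axis of pack3 and the x axis of bay3, either way round below 0.1 rad and angle between pack3's own z axis and vertical below 0.08 rad and value of joint detent3 below 0.0025 m) or (x of pack3 in the frame of bay4 between -0.004 and 0.004 m and y of pack3 in the frame of bay4 between -0.005 and 0.005 m and z of pack3 in the frame of bay4 between -0.003 and 0.005 m and angle between the x axis of pack3 and the x axis of bay4, either way round below 0.1 rad and angle between pack3's own z axis and vertical below 0.08 rad and value of joint detent4 below 0.0025 m)) and ((x of pack4 in the frame of bay1 between -0.004 and 0.004 m and y of pack4 in the frame of bay1 between -0.005 and 0.005 m and z of pack4 in the frame of bay1 between -0.003 and 0.005 m and angle between the x axis of pack4 and the x axis of bay1, either way round below 0.1 rad and angle between pack4's own z axis and vertical below 0.08 rad and value of joint detent1 below 0.0025 m) or (x of pack4 in the frame of bay2 between -0.004 and 0.004 m and y of pack4 in the frame of bay2 between -0.005 and 0.005 m and z of pack4 in the frame of bay2 between -0.003 and 0.005 m and angle between the x axis of pack4 and the x axis of bay2, either way round below 0.1 rad and angle between pack4's own z axis and vertical below 0.08 rad and value of joint detent2 below 0.0025 m) or (x of pack4 in the frame of bay3 between -0.004 and 0.004 m and y of pack4 in the frame of bay3 between -0.005 and 0.005 m and z of pack4 in the frame of bay3 between -0.003 and 0.005 m and angle between the x axis of pack4 and the x axis of bay3, either way round below 0.1 rad and angle between pack4's own z axis and vertical below 0.08 rad and value of joint detent3 below 0.0025 m) or (x of pack4 in the frame of bay4 between -0.004 and 0.004 m and y of pack4 in the frame of bay4 between -0.005 and 0.005 m and z of pack4 in the frame of bay4 between -0.003 and 0.005 m and angle between the x axis of pack4 and the x axis of bay4, either way round below 0.1 rad and angle between pack4's own z axis and vertical below 0.08 rad and value of joint detent4 below 0.0025 m)) and x of roll in the frame of crate between -0.125 and 0.125 m and y of roll in the frame of crate between -0.168 and 0.168 m and x of plane in the frame of crate between -0.125 and 0.125 m and y of plane in the frame of crate between -0.168 and 0.168 m and height (world z) of each of roll, plane below 0.06 m and value of joint stop below 0.002 m).
It fails at once if a bystander on the bench is moved more than 40 mm (distance of any of mug, mallet, chisel, gluepot from where it was at the start of the episode above 0.04 m).
It fails at once if the mug is tipped over (angle between mug's own z axis and vertical above 0.5 rad).
Of pack1, pack2, pack3, pack4 only 3 to 4 are there at a start; the rules pass over those that are not, and their reading is None.
At some moment in a run one of pack1, pack2, pack3, pack4 may be knocked a few centimetres aside while the robot is not near it.
It also fails if it takes over 200 s, if anything falls off the work surface, if the arm or the gripper's body presses on something with over 40 N, if the wrist force passes 120 N, or if a joint passes its speed limit or range.

## Working session

There is one attempt and no reset: what is moved stays moved. The work goes in short steps, Python scripts to look and compute and a shell command to move; the robot and the scene stay as the last step left them, time stands still between calls to the robot, and variables do not carry over. Pictures are saved under pics/ and viewed, about 12 in all and at most 16, crops included, and the job is handed in when it is done.

```bash
mkdir -p pics; ls; cat > h.py <<'E'
import numpy as np, cv2
from workcell import manip
from scipy.spatial.transform import Rotation as Ro
def shot(n):
    p,d=manip.camera(n); m=manip.camera_model(n)
    return p,d,m
def cloud(d,m):
    K=np.array(m["intrinsics"]);R=np.array(m["R"]);t=np.array(m["t"])
    v,u=np.indices(d.shape)
    c=np.stack([(u-K[0,2])/K[0,0]*d,(v-K[1,2])/K[1,1]*d,d],-1)
    return (c-t)@R
def save(n,p): cv2.imwrite("pics/"+n+".png",cv2.cvtColor(p,cv2.COLOR_RGB2BGR))
def st():
    o=manip.get_obs(); return o
def to(pos,yaw=None):
    # print offset needed (units) in tool axes to reach pos
    o=manip.get_obs(); R=Ro.from_quat(o["ee_rot"])
    d=R.inv().apply(np.array(pos)-o["position"])/0.2
    print("offset",np.round(d,3))
    print("tool axes x,y,z in world",np.round(R.as_matrix().T,3).tolist(),"pos",np.round(o["position"],4),"f",np.round(o["ft_force"],1),"g",round(float(o["grip_width"]),3),"t",o["clock"])
E
python3 - <<'E'
from h import *
for n in("top","side"):
    p,d,m=shot(n); save(n+"0",p); np.save(n+"0d.npy",d)
    print(n,np.array(m["intrinsics"]).tolist(),"C",np.round(-np.array(m["R"]).T@np.array(m["t"]),3),np.round(m["R"],2).tolist())
to([.5,0,.3])
E
```

```text
pics
top [[435.6731177403508, 0.0, 276.5611835238214], [0.0, 435.6731177403508, 209.6607189246414], [0.0, 0.0, 1.0]] C [0.36  0.047 1.4  ] [[-0.02, -1.0, 0.0], [-1.0, 0.02, -0.09], [0.09, -0.01, -1.0]]
side [[456.5713780733222, 0.0, 277.40151447101607], [0.0, 456.5713780733222, 221.68367758010334], [0.0, 0.0, 1.0]] C [0.269 1.003 1.014] [[-0.98, -0.2, -0.02], [-0.12, 0.67, -0.73], [0.15, -0.71, -0.69]]
offset [-2.347 -0.484  2.376]
tool axes x,y,z in world [[0.311, -0.951, -0.001], [-0.0, 0.001, -1.0], [0.951, 0.311, -0.0]] pos [ 0.194  -0.5937  0.2027] f [ 0.8 -0.  -0. ] g 1.004 t 0.1
```

View pics/top0.png

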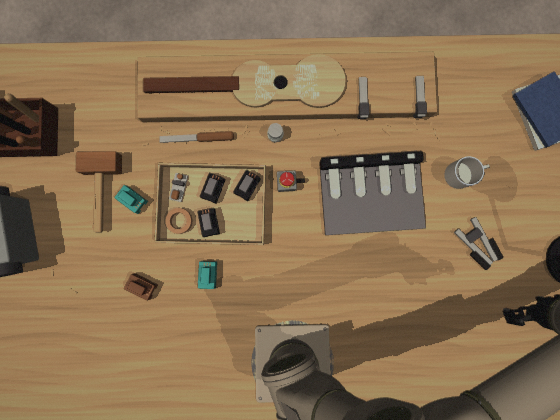

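View pics/side0.png

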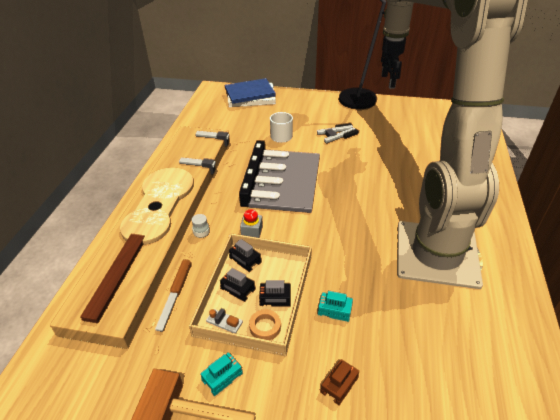

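The top view shows three black packs in the crate at (212,187), (246,185) and (208,222). Look-alikes outside it are turquoise at (130,199) and (207,274), and brown at (140,286). The ring is at (179,220), the plane at (179,187), the stop at (288,180), and the dock is centred near (373,195). I choose the three black packs. Next is one close crop and the measurements.

```bash
cat >> h.py <<'E'
def comps(mask,X,minn=25):
    n,l,s,c=cv2.connectedComponentsWithStats(mask.astype(np.uint8),connectivity=4)
    out=[]
    for i in range(1,n):
        if s[i,4]>=minn:
            P=X[l==i]; out.append((i,c[i],s[i,4],P))
    return out
def rect(P):
    (cx,cy),(w,h),a=cv2.minAreaRect((P[:,:2]*1000).astype(np.float32))
    if w<h: w,h,a=h,w,a+90
    a=(a+90)%180-90
    return np.round([cx,cy,w,h,a],1)
E
python3 - <<'E'
from h import *
for n in("top","side"):
    p=cv2.cvtColor(cv2.imread(f"pics/{n}0.png"),cv2.COLOR_BGR2RGB);d=np.load(n+"0d.npy");m=manip.camera_model(n);X=cloud(d,m)
    z=X[...,2]; x=X[...,0];y=X[...,1]
    hsv=cv2.cvtColor(p,cv2.COLOR_RGB2HSV)
    reg=(x>.35)&(x<.75)&(y>-.4)&(y<.45)
    print(n,"bench z",np.median(z[reg&(z<.02)]))
    print("fins");
    for i,c,s,P in comps(reg&(z>.054)&(z<.085)&(hsv[...,1]<90),X,15): print(c.round(),s,rect(P),P.mean(0).round(4),P[:,2].max().round(3))
    red=((hsv[...,0]<8)|(hsv[...,0]>172))&(hsv[...,1]>150)&(z>.055)
    print("red")
    for i,c,s,P in comps(red&reg,X,15): print(c.round(),s,rect(P),P.mean(0).round(4))
    print("wall/deck/rail")
    for lo,hi in((.05,.075),(.012,.026),(.028,.042)):
        for i,c,s,P in comps(reg&(y<0)&(z>lo)&(z<hi)&(hsv[...,1]<110),X,40): print(lo,c.round(),s,rect(P),P.mean(0).round(4))
p=cv2.imread("pics/top0.png"); a=cv2.resize(p[155:250,145:305],None,fx=5,fy=5,interpolation=cv2.INTER_CUBIC); cv2.imwrite("pics/crop0.png",a)
E
```

```text
top bench z 0.0025817998953780296
fins
[275. 130.] 175 [725.8  39.   44.9  44.5  44.8] [0.7253 0.0392 0.0603] 0.068
[369. 159.] 1025 [ 627.7 -250.8  299.6   37.2  -87.3] [ 0.6258 -0.25    0.0627] 0.072
[246. 183.] 148 [558.2 133.2  50.5  26.6 -30.4] [0.5572 0.1328 0.0712] 0.077
[210. 186.] 149 [551.7 242.4  49.7  27.  -23.2] [0.5507 0.2412 0.0717] 0.079
[207. 221.] 153 [442.8 254.5  49.5  28.1  11.2] [0.4425 0.2541 0.0714] 0.081
red
[286. 179.] 126 [568.3   7.5  39.5  39.   45. ] [0.5678 0.0074 0.0783]
wall/deck/rail
0.05 [369. 159.] 1111 [ 628.2 -250.8  299.6   38.2  -87.3] [ 0.6263 -0.2509  0.0623]
0.012 [367. 203.] 4635 [ 507.6 -253.3  293.6  211.   -87.3] [ 0.4924 -0.2504  0.0208]
0.028 [409. 177.] 283 [ 568.8 -383.9   96.    32.8    2.4] [ 0.571  -0.3834  0.0344]
0.028 [384. 179.] 292 [ 5.662e+02 -3.041e+02  9.440e+01  3.400e+01 -4.000e-01] [ 0.5669 -0.3039  0.0343]
0.028 [359. 180.] 288 [ 562.6 -228.2   97.1   42.2   -1.8] [ 0.5645 -0.2247  0.0339]
0.028 [334. 182.] 286 [ 559.4 -143.9   98.4   38.7   -6.2] [ 0.5597 -0.1446  0.034 ]
side bench z 0.0017973057789089572
fins
[252. 
[... 286 characters left out ...]
92 0.2484 0.0681] 0.077
[275. 285.] 208 [441.6 258.   49.9  29.    7.5] [0.4407 0.2612 0.0686] 0.077
red
[250. 215.] 131 [569.1  11.5  40.2  39.7  50.7] [0.5674 0.014  0.0757]
wall/deck/rail
0.05 [252. 170.] 519 [ 625.  -247.3  304.8   33.9  -87.2] [ 0.6227 -0.2337  0.061 ]
0.012 [289. 183.] 2603 [ 519.3 -249.6  298.5  235.4  -87.3] [ 0.4931 -0.2351  0.0198]
0.028 [275. 153.] 140 [ 569.  -376.8   94.1   45.1    4.2] [ 0.5715 -0.3803  0.0329]
0.028 [271. 166.] 164 [ 565.5 -293.7   95.7   94.8  -87. ] [ 0.5694 -0.3008  0.0331]
0.028 [268. 179.] 180 [ 569.4 -220.6  105.8   60.5   24.1] [ 0.5649 -0.2202  0.0332]
0.028 [261. 195.] 227 [ 575.7 -138.   131.    54.7   18. ] [ 0.5684 -0.1362  0.0332]
```

View pics/crop0.png

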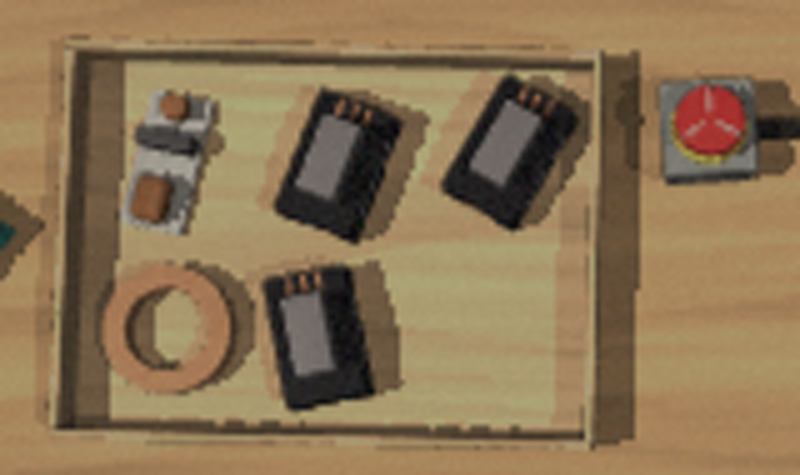

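The crop confirms three black packs with grey fins, copper contacts towards the top (away from the robot); the plane and ring are clearly different. The dock yaw is about 2.7°. I'll go and press the stop first.

```bash

python3 -m pendant '{"offset":[[-0.19,0,0.225],[-0.38,0,0.45],[-0.57,0,0.675],[-0.76,0,0.9],[-0.76,0,0.9],[-0.76,0,0.9]],"turn":[[0,0.1,0],[0,0.2,0],[0,0.3,0],[0,0.4,0],[0,0.4,0],[0,0.4,0]]}' 0
python3 - <<'E'
from h import *
to([.568,.0095,.2])
E
```

```text
clock: 0.85
position: [0.3174, -0.3937, 0.2028]
ee_rot: [-0.5, 0.5, -0.499, 0.501]
ft_force: [0.8, -0.2, -0.1]
grip_width: 0.001
offset [-2.013  0.015  1.257]
tool axes x,y,z in world [[0.002, -1.0, -0.001], [-0.001, 0.001, -1.0], [1.0, 0.002, -0.001]] pos [ 0.3174 -0.3937  0.2028] f [ 0.8 -0.2 -0.1] g 0.001 t 0.85
```

```bash

python3 -m pendant '{"offset":[[-0.25,0,0.16],[-0.5,0,0.32],[-0.75,0,0.48],[-1,0,0.63],[-1,0,0.63],[-1,0,0.63],[-1,0,0.63]],"turn":[[0,0,0],[0,0,0],[0,0,0],[0,0,0],[0,0,0],[0,0,0],[0,0,0]]}' 
python3 -m pendant '{"offset":[[-0.25,0,0.16],[-0.5,0,0.32],[-0.75,0.1,0.48],[-1,0.2,0.63],[-1,0.3,0.63],[-1,0.4,0.63],[-1,0.4,0.63]],"turn":[[0,0,0],[0,0,0],[0,0,0],[0,0,0],[0,0,0],[0,0,0],[0,0,0]]}' 
python3 - <<'E'
from h import *
to([.568,.0095,.072])
p,d,m=shot("top"); save("top1",p)
p2,d,m=shot("side");
save("both1",np.hstack([cv2.resize(p[140:240,230:340],(440,400)),cv2.resize(p2[120:270,190:310],(320,400))]))
E
```

```text
clock: 1.72
position: [0.4422, -0.1954, 0.2026]
ee_rot: [-0.5, 0.501, -0.5, 0.5]
ft_force: [-0.2, 0.5, 0.8]
grip_width: 0.001
clock: 2.6
position: [0.5674, 0.0029, 0.1211]
ee_rot: [-0.5, 0.502, -0.5, 0.498]
ft_force: [-0.4, -1.2, 0.5]
grip_width: 0.002
offset [-0.033  0.246  0.004]
tool axes x,y,z in world [[-0.003, -1.0, -0.001], [-0.005, 0.001, -1.0], [1.0, -0.003, -0.005]] pos [0.5674 0.0029 0.1211] f [-0.4 -1.2  0.5] g 0.002 t 2.6
```

View pics/both1.png

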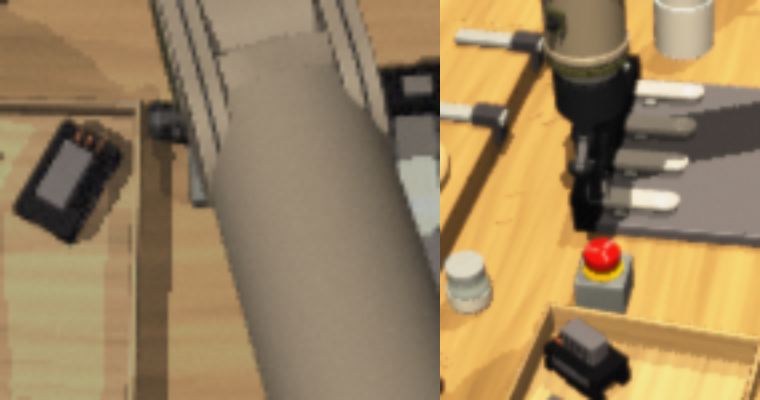

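The side crop shows the shut fingers standing about 40 mm above the red mushroom. The top view is blocked by the arm. Pressing now.

```bash

python3 -m pendant '{"offset":[[-0.033,0.1,0],[-0.033,0.18,0],[-0.033,0.21,0],[-0.033,0.23,0],[-0.033,0.25,0],[-0.033,0.265,0],[-0.033,0.265,0]],"turn":[[0,0,0],[0,0,0],[0,0,0],[0,0,0],[0,0,0],[0,0,0],[0,0,0]]}' 
```

```text
clock: 3.58
position: [0.5685, 0.0101, 0.0702]
ee_rot: [-0.499, 0.501, -0.5, 0.499]
ft_force: [0.5, -0.6, 0.4]
grip_width: 0.005
```

```bash

python3 -m pendant '{"offset":[[0,0.01,0],[0,0.02,0],[0,0.02,0],[0,0.02,0]],"turn":[[0,0,0],[0,0,0],[0,0,0],[0,0,0]]}' 
python3 -m pendant '{"offset":[[0,-0.1,0],[0,-0.2,0],[-0.2,-0.3,0],[-0.4,-0.4,0],[-0.6,-0.4,0],[-0.6,-0.4,-0.2],[-0.6,-0.4,-0.4],[-0.6,-0.4,-0.4]],"turn":[[0,0.1,0],[0,0.3,0],[0,0.5,0],[0,0.66,0],[0,0.66,0],[0,0.66,0],[0,0.66,0],[0,0.66,0]]}' 55
python3 - <<'E'
from h import *
o=manip.get_obs();print(o["position"])
p,d,m=shot("top"); save("top2",p);X=cloud(d,m)
p2,d2,m2=shot("side");X2=cloud(d2,m2)
for p_,X_ in((p,X),(p2,X2)):
    hsv=cv2.cvtColor(p_,cv2.COLOR_RGB2HSV);red=((hsv[...,0]<8)|(hsv[...,0]>172))&(hsv[...,1]>150)&(abs(X_[...,0]-.57)<.06)&(abs(X_[...,1]-.01)<.06)
    for i,c,s,P in comps(red,X_,15): print(c,s,rect(P),P.mean(0).round(4),np.percentile(P[:,2],80))
E
```

```text
clock: 4.08
position: [0.5685, 0.0101, 0.0662]
ee_rot: [-0.499, 0.501, -0.5, 0.499]
ft_force: [-0.3, -0.1, -0.8]
grip_width: 0.002
clock: 5.08
position: [0.4871, 0.1305, 0.1466]
ee_rot: [-0.355, 0.612, -0.612, 0.354]
ft_force: [0.1, -0.0, -0.2]
grip_width: 0.548
[0.4870512  0.13053899 0.14659412]
[286.6   178.704] 125 [568.7   7.   39.4  39.3  43.9] [0.5676 0.007  0.0786] 0.08052499430227186
[247.89655172 217.22413793] 58 [573.6  19.8  40.4  18.4 -36.2] [0.5726 0.0228 0.0742] 0.0788077002966699
```

```bash
python3 - <<'E'
from h import *
to([.5685,.0095,.12])
print(manip.get_obs())
p2,d2,m2=shot("side");save("s2",cv2.resize(p2[120:270,190:310],(640,600)[:2]))
E
```

```text
offset [0.326 0.134 0.643]
tool axes x,y,z in world [[-0.498, -0.867, -0.0], [0.0, 0.0, -1.0], [0.867, -0.498, -0.0]] pos [0.4894 0.1301 0.1468] f [ 0.5 -0.1  0.2] g 0.552 t 5.175
{'clock': 5.175, 'joint_pos': array([ 0.20579321,  0.1601758 , -0.60106097,  1.81848522,  0.09677074,
        1.19200687, -2.51733918]), 'joint_velocities': array([-0.0008397 ,  0.02389949,  0.00826842, -0.01985951,  0.00425686,
        0.00067735, -0.0013431 ]), 'tau': array([-3.81938769e-01, -4.41394866e+01, -3.74048889e+00, -3.61824811e+01,
       -1.37870573e-01,  8.98591499e-02,  1.17000638e-02]), 'position': array([0.4893988 , 0.13011588, 0.14683283]), 'ee_rot': array([-0.35411547,  0.61212266, -0.61184769,  0.35433104]), 'ft_force': array([ 0.51513302, -0.08522701,  0.20305365]), 'torque': array([ 0.01054347, -0.03356854,  0.02819769]), 'grip_width': 0.5523181939343865}
```

View pics/s2.png

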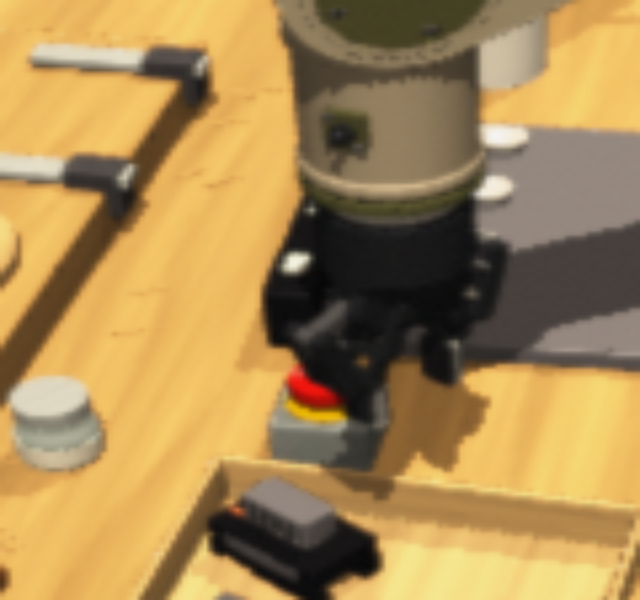

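```bash
cat >> h.py <<'E'
def proj(n,P):
    m=manip.camera_model(n);c=np.array(m["R"])@np.array(P)+m["t"];q=np.array(m["intrinsics"])@c;return (q[:2]/q[2]).round(1)
E
python3 - <<'E'
from h import *
print(proj("side",[.4894,.1301,.1468]),proj("side",[.4894,.1301,.1868]), proj("side",[.5685,.0095,.078]),proj("side",[.5674,.0029,.1211]))
E
```

```text
[266.3 227.5] [265.8 216.8] [250.2 213.5] [250.2 201.5]
```

```bash

python3 -m pendant '{"offset":[[0.08,0,0.16],[0.16,0,0.32],[0.24,0,0.48],[0.326,0,0.643],[0.326,0,0.643],[0.326,0,0.643]],"turn":[[0,-0.2,0],[0,-0.4,0],[0,-0.6,0],[0,-0.8,0],[0,-1,0],[0,-1,0]]}' 0
python3 -m pendant '{"offset":[[0,0,0],[0,0,0],[0,0,0],[0,0,0],[0,0.1,0],[0,0.2,0]],"turn":[[0,-0.2,0],[0,-0.4,0],[0,-0.6,0],[0,-0.8,0],[0,-1,0],[0,-1,0]]}' 
python3 - <<'E'
from h import *
to([.5685,.0095,.09])
print(manip.get_obs()["joint_pos"].round(2))
E
```

```text
clock: 5.98
position: [0.5693, 0.0091, 0.1462]
ee_rot: [-0.561, 0.431, -0.43, 0.561]
ft_force: [0.2, -0.1, -1.0]
grip_width: -0.004
clock: 6.72
position: [0.5695, 0.0095, 0.1055]
ee_rot: [-0.682, 0.185, -0.184, 0.683]
ft_force: [-0.6, -0.1, 0.5]
grip_width: 0.002
offset [-0.004  0.078 -0.003]
tool axes x,y,z in world [[0.864, -0.503, -0.001], [-0.0, 0.002, -1.0], [0.503, 0.864, 0.002]] pos [0.5695 0.0095 0.1055] f [-0.6 -0.1  0.5] g 0.002 t 6.725
[ 0.48  0.37 -0.69  1.7   0.25  1.16 -0.81]
```

```bash

python3 -m pendant '{"offset":[[0,0.05,0],[0,0.1,0],[0,0.14,0],[0,0.16,0],[0,0.18,0],[0,0.19,0],[0,0.19,0]],"turn":[[0,-0.1,0],[0,-0.2,0],[0,-0.3,0],[0,-0.3,0],[0,-0.3,0],[0,-0.3,0],[0,-0.3,0]]}'
python3 - <<'E'
from h import *
to([.5685,.0095,.09])
p2,d2,m2=shot("side");save("s3",cv2.resize(p2[150:260,195:305],(600,600)))
E
```

```text
clock: 7.6
position: [0.5696, 0.0096, 0.0675]
ee_rot: [-0.699, 0.103, -0.103, 0.7]
ft_force: [-1.7, 0.4, -0.6]
grip_width: -0.0
offset [-0.005 -0.113 -0.002]
tool axes x,y,z in world [[0.957, -0.289, -0.001], [-0.0, 0.002, -1.0], [0.289, 0.957, 0.002]] pos [0.5696 0.0096 0.0675] f [-1.7  0.4 -0.6] g -0.0 t 7.6
```

View pics/s3.png

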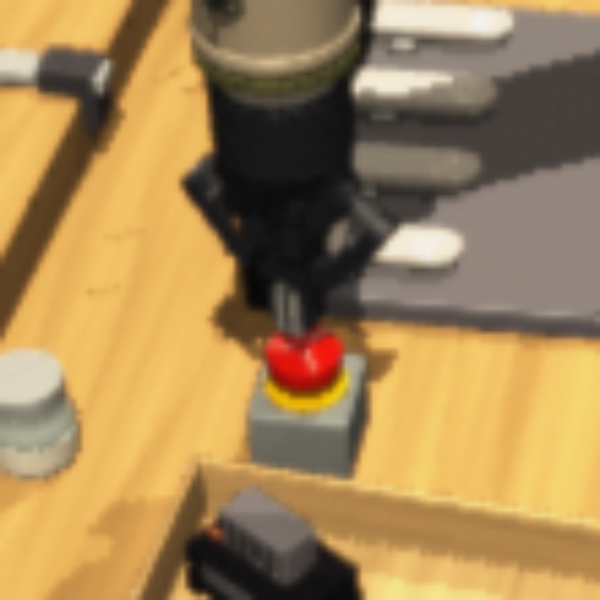

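```bash
python3 - <<'E'
from h import *
print("pinch",manip.pinch_z)
p2,d2,m2=shot("side");X=cloud(d2,m2)
for v in range(196,222,1): print(v,[ (tuple(X[v,u].round(3)),tuple(p2[v,u])) for u in (247,249)] if v%2==0 else "")
E
```

```text
pinch 0.0187
196 [((np.float64(0.569), np.float64(0.027), np.float64(0.162)), (np.uint8(24), np.uint8(23), np.uint8(25))), ((np.float64(0.561), np.float64(0.031), np.float64(0.167)), (np.uint8(21), np.uint8(21), np.uint8(22)))]
197 
198 [((np.float64(0.571), np.float64(0.022), np.float64(0.15)), (np.uint8(17), np.uint8(18), np.uint8(17))), ((np.float64(0.563), np.float64(0.027), np.float64(0.156)), (np.uint8(15), np.uint8(16), np.uint8(15)))]
199 
200 [((np.float64(0.572), np.float64(0.02), np.float64(0.141)), (np.uint8(23), np.uint8(23), np.uint8(24))), ((np.float64(0.563), np.float64(0.028), np.float64(0.149)), (np.uint8(22), np.uint8(22), np.uint8(23)))]
201 
202 [((np.float64(0.572), np.float64(0.02), np.float64(0.133)), (np.uint8(57), np.uint8(53), np.uint8(48))), ((np.float64(0.564), np.float64(0.027), np.float64(0.14)), (np.uint8(28), np.uint8(27), np.uint8(28)))]
203 
204 [((np.float64(0.573), np.float64(0.018), np.float64(0.123)), (np.uint8(68), np.uint8(65), np.uint8(58))), ((np.float64(0.567), np.float64(0.018), np.float64(0.124)), (np.uint8(84), np.uint8(78), np.uint8(70)
[... 1071 characters left out ...]
), np.uint8(25), np.uint8(19)))]
215 
216 [((np.float64(0.576), np.float64(0.021), np.float64(0.077)), (np.uint8(226), np.uint8(18), np.uint8(10))), ((np.float64(0.57), np.float64(0.019), np.float64(0.076)), (np.uint8(225), np.uint8(17), np.uint8(8)))]
217 
218 [((np.float64(0.574), np.float64(0.028), np.float64(0.075)), (np.uint8(195), np.uint8(16), np.uint8(10))), ((np.float64(0.568), np.float64(0.026), np.float64(0.075)), (np.uint8(217), np.uint8(20), np.uint8(12)))]
219 
220 [((np.float64(0.576), np.float64(0.024), np.float64(0.063)), (np.uint8(146), np.uint8(21), np.uint8(10))), ((np.float64(0.569), np.float64(0.024), np.float64(0.065)), (np.uint8(163), np.uint8(15), np.uint8(10)))]
221
```

The side depth puts the fingertips about 30 mm higher than the reported TCP, with xy agreeing. I'll calibrate by touching the mushroom in small steps.

```bash

python3 -m pendant '{"offset":[[0,0.02,0],[0,0.04,0],[0,0.05,0],[0,0.06,0],[0,0.06,0]],"turn":[[0,0,0],[0,0,0],[0,0,0],[0,0,0],[0,0,0]]}'
python3 -m pendant '{"offset":[[0,0.01,0],[0,0.02,0],[0,0.02,0]],"turn":[[0,0,0],[0,0,0],[0,0,0]]}'
python3 -m pendant '{"offset":[[0,0.01,0],[0,0.02,0],[0,0.02,0]],"turn":[[0,0,0],[0,0,0],[0,0,0]]}'
python3 -m pendant '{"offset":[[0,0.01,0],[0,0.02,0],[0,0.02,0]],"turn":[[0,0,0],[0,0,0],[0,0,0]]}'
```

```text
clock: 8.32
position: [0.5696, 0.0096, 0.0555]
ee_rot: [-0.699, 0.103, -0.103, 0.7]
ft_force: [-0.1, -0.3, 0.1]
grip_width: 0.001
clock: 8.7
position: [0.5695, 0.0096, 0.0514]
ee_rot: [-0.699, 0.103, -0.103, 0.7]
ft_force: [-1.3, -0.3, 0.4]
grip_width: -0.005
clock: 9.07
position: [0.5696, 0.0097, 0.0474]
ee_rot: [-0.699, 0.103, -0.103, 0.7]
ft_force: [0.5, 0.2, 2.6]
grip_width: 0.001
clock: 9.45
position: [0.5697, 0.0097, 0.0433]
ee_rot: [-0.699, 0.103, -0.103, 0.7]
ft_force: [-0.9, 0.2, 2.5]
grip_width: -0.003
```

```bash

python3 -m pendant '{"offset":[[0,0.01,0],[0,0.015,0],[0,0.015,0]],"turn":[[0,0,0],[0,0,0],[0,0,0]]}'
python3 -m pendant '{"offset":[[0,0.005,0],[0,0.01,0],[0,0.01,0]],"turn":[[0,0,0],[0,0,0],[0,0,0]]}'
python3 -m pendant '{"offset":[[0,0.005,0],[0,0.005,0]],"turn":[[0,0,0],[0,0,0]]}'
```

```text
clock: 9.82
position: [0.5697, 0.0097, 0.0403]
ee_rot: [-0.699, 0.103, -0.103, 0.7]
ft_force: [-0.2, 0.1, 4.5]
grip_width: -0.001
clock: 10.2
position: [0.5704, 0.0098, 0.04]
ee_rot: [-0.699, 0.103, -0.103, 0.7]
ft_force: [-6.8, -0.3, 20.3]
grip_width: 0.0
clock: 10.45
position: [0.5704, 0.0098, 0.0401]
ee_rot: [-0.699, 0.103, -0.103, 0.7]
ft_force: [-6.3, -1.7, 16.3]
grip_width: 0.001
```

Latched: it bottomed at TCP z .040 with about 20 N. So the fingertips are 28 mm above the reported z. Raising, and turning towards the first pack.

```bash

python3 -m pendant '{"offset":[[0,-0.15,0],[0,-0.3,0],[0,-0.45,0],[0,-0.6,0],[0,-0.6,0],[0,-0.6,0]],"turn":[[0,0,0],[0,-0.2,0],[0,-0.4,0],[0,-0.6,0],[0,-0.8,0],[0,-0.86,0]]}' 55
python3 -m pendant '{"offset":[[0,0,0],[0,0,0],[0,0,0],[0,0,0],[0,0,0]],"turn":[[0,-0.2,0],[0,-0.4,0],[0,-0.6,0],[0,-0.85,0],[0,-0.85,0]]}' 
cat >> h.py <<'E'
def fins():
    for n in("top","side"):
        p,d,m=shot(n);X=cloud(d,m);z=X[...,2];hsv=cv2.cvtColor(p,cv2.COLOR_RGB2HSV)
        reg=(X[...,0]>.36)&(X[...,0]<.68)&(X[...,1]>-.48)&(X[...,1]<.36)
        for i,c,s,P in comps(reg&(z>.054)&(z<.1)&(hsv[...,1]<90)&(hsv[...,2]>70),X,40): print(n,c.round(),s,rect(P),np.median(P[:,2]).round(4))
        red=((hsv[...,0]<8)|(hsv[...,0]>172))&(hsv[...,1]>150)&(z>.055)
        for i,c,s,P in comps(red&reg,X,15): print("red",c.round(),s,rect(P),P.mean(0).round(4))
E
python3 - <<'E'
from h import *
fins(); to([.558,.1345,.09])
print(manip.get_obs()["joint_pos"].round(2))
E
```

```text
clock: 11.2
position: [0.5701, 0.0095, 0.1598]
ee_rot: [-0.694, -0.136, 0.135, 0.694]
ft_force: [-0.5, 0.3, -0.1]
grip_width: 0.552
clock: 11.82
position: [0.5698, 0.0094, 0.1593]
ee_rot: [-0.611, -0.356, 0.355, 0.612]
ft_force: [0.4, -0.5, -0.6]
grip_width: 0.549
top [411. 156.] 41 [ 635.  -380.7   22.6   16.4  -87.5] 0.0644
top [245. 183.] 125 [557.5 133.3  48.5  25.  -31.5] 0.0722
top [210. 186.] 122 [551.7 242.1  48.9  23.  -21.6] 0.0723
top [206. 221.] 129 [442.9 255.6  48.3  24.9   9.6] 0.0723
side [244. 246.] 138 [556.  136.5  50.4  27.8 -29.6] 0.0708
side [236. 275.] 151 [549.9 245.3  47.6  25.9 -20.8] 0.0709
side [275. 285.] 189 [442.2 257.7  45.   27.2  10.6] 0.0708
red [250. 217.] 117 [5.677e+02 1.090e+01 4.100e+01 3.980e+01 4.000e-01] [0.5681 0.0137 0.0682]
offset [0.512 0.348 0.363]
tool axes x,y,z in world [[0.498, 0.867, 0.001], [0.001, 0.001, -1.0], [-0.867, 0.498, 0.0]] pos [0.5699 0.0094 0.1595] f [-0.1  0.  -0.5] g 0.553 t 11.925
[ 0.69  0.4  -0.98  1.63  0.34  1.29  0.71]
```

```bash

python3 -m pendant '{"offset":[[0.17,0,0.12],[0.34,0,0.24],[0.513,0,0.366],[0.513,0.15,0.366],[0.513,0.3,0.366],[0.513,0.4,0.366],[0.513,0.4,0.366]],"turn":[[0,0,0],[0,0,0],[0,0,0],[0,0,0],[0,0,0],[0,0,0],[0,0,0]]}' 
python3 - <<'E'
from h import *
to([.5575,.1348,.017])
p2,d2,m2=shot("side");save("s4",cv2.resize(p2[180:310,190:310],(600,600)))
E
```

```text
clock: 12.8
position: [0.5568, 0.1346, 0.0785]
ee_rot: [-0.612, -0.353, 0.354, 0.613]
ft_force: [0.2, -1.0, 1.4]
grip_width: 0.547
offset [ 0.003  0.308 -0.003]
tool axes x,y,z in world [[0.499, 0.866, -0.0], [-0.002, 0.001, -1.0], [-0.866, 0.499, 0.002]] pos [0.5568 0.1346 0.0785] f [ 0.2 -1.   1.4] g 0.547 t 12.8
```

View pics/s4.png

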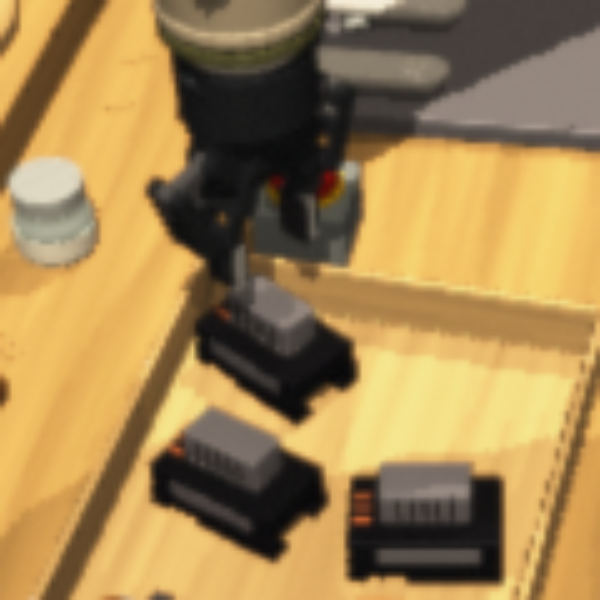

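The fingers stand above the first pack's fin, one on each side and in line with it. Going down.

```bash

python3 -m pendant '{"offset":[[0.003,0.1,0],[0.003,0.18,0],[0.003,0.24,0],[0.003,0.28,0],[0.003,0.295,0],[0.003,0.295,0]],"turn":[[0,0,0],[0,0,0],[0,0,0],[0,0,0],[0,0,0],[0,0,0]]}' 
python3 -m pendant '{"offset":[[0,0,0],[0,0,0],[0,0,0],[0,0,0],[0,0,0]],"turn":[[0,0,0],[0,0,0],[0,0,0],[0,0,0],[0,0,0]]}' 0 60
```

```text
clock: 13.6
position: [0.5579, 0.1357, 0.0208]
ee_rot: [-0.612, -0.354, 0.354, 0.613]
ft_force: [0.1, 0.0, 0.0]
grip_width: 0.552
clock: 14.22
position: [0.5582, 0.1355, 0.0212]
ee_rot: [-0.612, -0.354, 0.353, 0.612]
ft_force: [-2.2, -1.7, 6.3]
grip_width: 0.29
```

```bash

python3 -m pendant '{"offset":[[0,-0.1,0],[0,-0.25,0],[0,-0.4,0],[0,-0.55,0],[0,-0.65,0],[0,-0.65,0]],"turn":[[0,0,0],[0,0,0],[0,0,0],[0,-0.2,0],[0,-0.4,0],[0,-0.6,0]]}' 
cat >> h.py <<'E'
def ray(n,uv,z):
    m=manip.camera_model(n);K=np.array(m["intrinsics"]);R=np.array(m["R"]);t=np.array(m["t"])
    uv=np.atleast_2d(uv).astype(float);d=np.c_[(uv[:,0]-K[0,2])/K[0,0],(uv[:,1]-K[1,2])/K[1,1],np.ones(len(uv))]@R
    C=-R.T@t; return C+d*((z-C[2])/d[:,2])[:,None]
def dock():
    for n in("top","side"):
        p=cv2.cvtColor(cv2.imread(f"pics/{n}0.png"),cv2.COLOR_BGR2RGB);d=np.load(n+"0d.npy");m=manip.camera_model(n);X=cloud(d,m)
        hsv=cv2.cvtColor(p,cv2.COLOR_RGB2HSV)
        reg=(X[...,0]>.45)&(X[...,0]<.66)&(X[...,1]>-.48)&(X[...,1]<-.08)
        mk=reg&(X[...,2]>.025)&(X[...,2]<.045)&(hsv[...,1]<90)&(hsv[...,2]>120)
        nn,l,s,c=cv2.connectedComponentsWithStats(mk.astype(np.uint8),connectivity=4)
        R=[]
        for i in range(1,nn):
            if s[i,4]<60: continue
            v,u=np.nonzero(l==i);P=ray(n,np.c_[u,v],.033);
            ax=np.polyfit(P[:,0],P[:,1],1); r=rect(P);R.append(r)
            print(n,len(u),r,"slope deg",np.degrees(np.arctan(ax[0])).round(1),P.mean(0).round(4),"xmin",np.percentile(P[:,0],1).round(4))
E
python3 - <<'E'
from h import *
dock()
E
```

```text
clock: 14.98
position: [0.5588, 0.136, 0.1539]
ee_rot: [0.512, 0.49, -0.487, -0.511]
ft_force: [-0.5, -0.6, -3.2]
grip_width: 0.287
top 291 [ 567.7 -383.2   92.9   38.2   -1.1] slope deg 2.4 [ 0.5701 -0.3845  0.033 ] xmin 0.524
top 291 [ 565.2 -299.6   92.9   40.9    3.2] slope deg 3.5 [ 0.5664 -0.3039  0.033 ] xmin 0.5197
top 290 [ 559.9 -221.    97.2   40.3    4.9] slope deg 2.9 [ 0.5625 -0.2241  0.033 ] xmin 0.5149
top 282 [ 556.9 -143.6   94.1   33.5    3.8] slope deg 2.5 [ 0.5581 -0.1443  0.033 ] xmin 0.5126
side 145 [ 569.3 -379.9   95.5   38.7    2.7] slope deg 1.8 [ 0.5692 -0.3808  0.033 ] xmin 0.5231
side 156 [ 565.2 -301.2   94.7   36.7    2.5] slope deg 1.5 [ 0.5652 -0.3012  0.033 ] xmin 0.5193
side 174 [ 562.  -221.    94.4   39.4    9.9] slope deg 2.3 [ 0.5621 -0.2214  0.033 ] xmin 0.5149
side 191 [ 557.4 -142.    96.8   35.3    2.6] slope deg 1.4 [ 0.5583 -0.1419  0.033 ] xmin 0.5107
```

```bash
cat >> h.py <<'E'
def go(pos,yaw):
    o=manip.get_obs();R=Ro.from_quat(o["ee_rot"]);M=R.as_matrix()
    d=(M.T@(np.array(pos)-o["position"]))/.2
    # desired: y down, z at yaw deg, x=y×z
    a=np.radians(yaw);z=np.array([np.cos(a),np.sin(a),0]);y=np.array([0,0,-1.]);x=np.cross(y,z)
    D=np.c_[x,y,z]; rv=Ro.from_matrix(M.T@D).as_rotvec()/np.radians(45)
    print("offset",d.round(3),"turn",rv.round(3),"| pos",o["position"].round(4),"f",o["ft_force"].round(1),"g",round(float(o["grip_width"]),3),"t",round(o["clock"],2),"j7",o["joint_pos"][6].round(2))
E
python3 - <<'E'
from h import *
go([.4645,-.307,.14],182.7)
E
```

```text
offset [-2.235  0.064  0.37 ] turn [ 0.005 -0.118  0.002] | pos [0.5588 0.136  0.1539] f [-0.5 -0.6 -3.2] g 0.287 t 14.97 j7 0.9
```

```bash

python3 -m pendant '{"offset":[[-0.2,0,0.03],[-0.45,0,0.07],[-0.7,0,0.12],[-0.9,0,0.17],[-1,0,0.17],[-1,0,0.17]],"turn":[[0,-0.12,0],[0,-0.12,0],[0,-0.12,0],[0,-0.12,0],[0,-0.12,0],[0,-0.12,0]]}' 
python3 -m pendant '{"offset":[[-0.2,0,0.03],[-0.45,0,0.07],[-0.7,0,0.12],[-0.9,0,0.17],[-1,0,0.17],[-1,0,0.17]],"turn":[[0,0,0],[0,0,0],[0,0,0],[0,0,0],[0,0,0],[0,0,0]]}' 
python3 - <<'E'
from h import *
go([.4645,-.307,.07],182.7)
E
```

```text
clock: 15.72
position: [0.5155, -0.0638, 0.154]
ee_rot: [0.489, 0.512, -0.51, -0.488]
ft_force: [0.2, 0.4, -3.9]
grip_width: 0.289
clock: 16.48
position: [0.4911, -0.265, 0.1539]
ee_rot: [0.489, 0.513, -0.51, -0.488]
ft_force: [0.3, 0.6, -3.0]
grip_width: 0.292
offset [-0.205  0.418  0.144] turn [ 0.006 -0.003  0.002] | pos [ 0.4911 -0.265   0.1539] f [ 0.3  0.6 -3. ] g 0.292 t 16.48 j7 1.76
```

```bash

python3 -m pendant '{"offset":[[-0.1,0.0,0.07],[-0.205,0.1,0.144],[-0.205,0.25,0.144],[-0.205,0.4,0.144],[-0.205,0.5,0.144],[-0.205,0.53,0.144],[-0.205,0.53,0.144]],"turn":[[0,0,0],[0,0,0],[0,0,0],[0,0,0],[0,0,0],[0,0,0],[0,0,0]]}' 
python3 - <<'E'
from h import *
go([.4645,-.307,.035],182.7)
p,d,m=shot("top"); p2,d2,m2=shot("side")
np.savez("v5.npz",p=p,d=d,p2=p2,d2=d2)
save("v5",np.hstack([cv2.resize(p[140:260,310:430],(400,400)),cv2.resize(p2[120:240,210:330],(400,400))]))
E
```

```text
clock: 17.35
position: [0.4649, -0.3069, 0.0478]
ee_rot: [0.489, 0.513, -0.51, -0.488]
ft_force: [0.8, 0.4, -2.4]
grip_width: 0.29
offset [-0.001  0.064  0.003] turn [ 0.006 -0.002  0.002] | pos [ 0.4649 -0.3069  0.0478] f [ 0.8  0.4 -2.4] g 0.29 t 17.35 j7 1.77
```

View pics/v5.png

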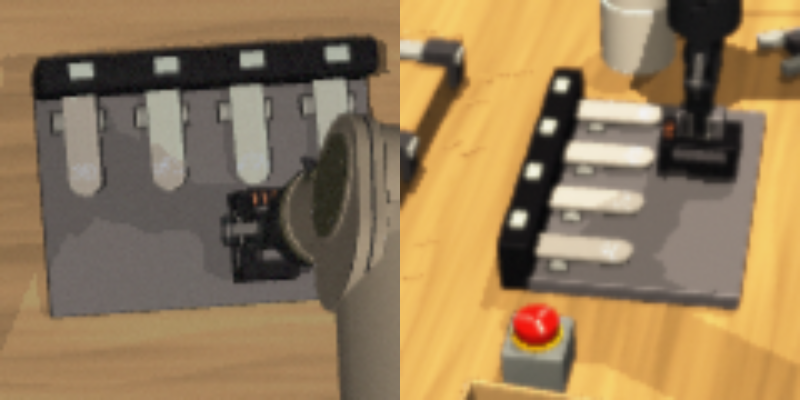

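The views show the pack level above the deck, in front of rail 2, front towards the wall. Body left edge is near top px (379.6,212). I'll measure pack against rail in the same cameras.

```bash
python3 - <<'E'
from h import *
v=np.load("v5.npz")
for n,p,d in(("top",v["p"],v["d"]),("side",v["p2"],v["d2"])):
    X=cloud(d,manip.camera_model(n));hsv=cv2.cvtColor(p,cv2.COLOR_RGB2HSV)
    near=(abs(X[...,0]-.465)<.07)&(abs(X[...,1]+.307)<.06)
    cop=near&(hsv[...,0]<18)&(hsv[...,1]>110)&(hsv[...,2]>80)&(X[...,2]>.05)
    vv,uu=np.nonzero(cop); P=ray(n,np.c_[uu,vv],.071); print(n,"copper",len(uu),P.mean(0).round(4) if len(uu) else"",np.median(X[cop],0).round(4))
    g=cv2.cvtColor(p,cv2.COLOR_RGB2GRAY)
    if n=="top":
        for r in range(196,228,3):
            row=g[r,370:402].astype(int); k=np.nonzero(row<45)[0]
            if len(k): print(r,370+k[0],ray(n,[370+k[0]-.5,r],.071)[0].round(4))
E
```

```text
top copper 7 [ 0.5005 -0.3036  0.071 ] [ 0.4999 -0.3056  0.0713]
196 395 [ 0.5085 -0.3235  0.071 ]
199 378 [ 0.5003 -0.2708  0.071 ]
202 379 [ 0.491  -0.2735  0.071 ]
205 377 [ 0.4819 -0.267   0.071 ]
208 388 [ 0.472  -0.3004  0.071 ]
211 377 [ 0.4634 -0.2663  0.071 ]
214 379 [ 0.4541 -0.272   0.071 ]
217 380 [ 0.4448 -0.2747  0.071 ]
220 380 [ 0.4356 -0.2743  0.071 ]
223 380 [ 0.4265 -0.274   0.071 ]
side copper 63 [ 0.5071 -0.6182  0.071 ] [ 0.4349 -0.2979  0.2854]
```

```bash

python3 -m pendant '{"offset":[[0,0.02,0],[0,0.04,0],[0,0.05,0],[0,0.055,0],[0,0.055,0]],"turn":[[0.006,0,0],[0.006,0,0],[0.006,0,0],[0.006,0,0],[0.006,0,0]]}' 
python3 -m pendant '{"offset":[[0,0.005,0],[0,0.01,0],[0,0.01,0]],"turn":[[0,0,0],[0,0,0],[0,0,0]]}' 
```

```text
clock: 18.08
position: [0.4654, -0.3072, 0.0375]
ee_rot: [0.489, 0.512, -0.511, -0.489]
ft_force: [-0.3, -0.3, -3.2]
grip_width: 0.294
clock: 18.45
position: [0.4653, -0.3072, 0.0355]
ee_rot: [0.489, 0.512, -0.511, -0.489]
ft_force: [0.7, 0.5, -2.8]
grip_width: 0.291
```

```bash

python3 -m pendant '{"offset":[[0,0.005,0],[0,0.01,0],[0,0.01,0]],"turn":[[0,0,0],[0,0,0],[0,0,0]]}' 
python3 -m pendant '{"offset":[[0,0.003,0],[0,0.006,0],[0,0.006,0]],"turn":[[0,0,0],[0,0,0],[0,0,0]]}' 
```

```text
clock: 18.82
position: [0.4658, -0.3074, 0.0351]
ee_rot: [0.489, 0.511, -0.511, -0.488]
ft_force: [-5.8, 0.8, 16.0]
grip_width: 0.29
clock: 19.2
position: [0.4659, -0.3074, 0.0351]
ee_rot: [-0.489, -0.511, 0.511, 0.488]
ft_force: [-6.6, 2.4, 13.6]
grip_width: 0.292
```

```bash

python3 -m pendant '{"offset":[[0,0,-0.03],[0,0,-0.06],[0,0,-0.09],[0,0,-0.12],[0,0,-0.15],[0,0,-0.18],[0,0,-0.18]],"turn":[[0,0,0],[0,0,0],[0,0,0],[0,0,0],[0,0,0],[0,0,0],[0,0,0]]}' 
python3 - <<'E'
from h import *
go([.5725,-.3022,.0351],182.7)
E
```

```text
clock: 20.08
position: [0.5025, -0.3061, 0.0353]
ee_rot: [-0.489, -0.511, 0.511, 0.488]
ft_force: [-1.8, -1.1, 4.3]
grip_width: 0.294
offset [ 0.004  0.001 -0.351] turn [ 0.001 -0.002 -0.002] | pos [ 0.5025 -0.3061  0.0353] f [-1.8 -1.1  4.3] g 0.294 t 20.07 j7 1.71
```

```bash

python3 -m pendant '{"offset":[[0.002,0,-0.04],[0.003,0,-0.08],[0.003,0,-0.12],[0.003,0,-0.16],[0.003,0,-0.2],[0.003,0,-0.2]],"turn":[[0,0,0],[0,0,0],[0,0,0],[0,0,0],[0,0,0],[0,0,0]]}' 
python3 -m pendant '{"offset":[[0,0,-0.04],[0,0,-0.08],[0,0,-0.12],[0,0,-0.15],[0,0,-0.15]],"turn":[[0,0,0],[0,0,0],[0,0,0],[0,0,0],[0,0,0]]}' 
```

```text
clock: 20.82
position: [0.5434, -0.3034, 0.0354]
ee_rot: [0.489, 0.511, -0.511, -0.488]
ft_force: [-1.3, -0.8, 2.6]
grip_width: 0.287
clock: 21.45
position: [0.5686, -0.3022, 0.0352]
ee_rot: [-0.487, -0.509, 0.514, 0.491]
ft_force: [-29.1, 3.3, 22.3]
grip_width: 0.291
```

```bash

python3 -m pendant '{"offset":[[0,-0.002,-0.01],[0,-0.002,-0.02],[0,-0.002,-0.02]],"turn":[[0,0,0],[0,0,0],[0,0,0]]}' 
python3 -m pendant '{"offset":[[0,-0.002,-0.02],[0,-0.002,-0.03],[0,-0.002,-0.03]],"turn":[[0,0,0],[0,0,0],[0,0,0]]}' 
```

```text
clock: 21.82
position: [0.5684, -0.3022, 0.0353]
ee_rot: [-0.484, -0.506, 0.516, 0.493]
ft_force: [-26.3, 2.2, 19.4]
grip_width: 0.291
clock: 22.2
position: [0.568, -0.3023, 0.0354]
ee_rot: [-0.481, -0.502, 0.519, 0.497]
ft_force: [-38.0, 4.4, 28.1]
grip_width: 0.293
```

```bash

python3 -m pendant '{"offset":[[0,0,0],[0,0,0],[0,0,0],[0,0,0]],"turn":[[0,0,0],[0,0,0],[0,0,0],[0,0,0]]}' 55
python3 - <<'E'
from h import *
go([.5686,-.3022,.12],182.7)
E
```

```text
clock: 22.7
position: [0.5685, -0.3021, 0.0354]
ee_rot: [-0.481, -0.503, 0.519, 0.497]
ft_force: [0.1, 0.2, 0.7]
grip_width: 0.552
offset [-0.    -0.423  0.013] turn [-0.041 -0.005  0.001] | pos [ 0.5685 -0.3021  0.0354] f [0.1 0.2 0.7] g 0.552 t 22.7 j7 1.66
```

```bash

python3 -m pendant '{"offset":[[0,-0.15,0],[0,-0.35,0],[0,-0.55,0.01],[0.2,-0.6,0.01],[0.45,-0.6,0.01],[0.7,-0.6,0.01],[0.95,-0.6,0.01],[0.95,-0.6,0.01]],"turn":[[-0.04,0,0],[-0.04,0,0],[-0.04,0,0],[-0.04,0,0],[-0.04,0,0],[-0.04,0.1,0],[-0.04,0.2,0],[-0.04,0.3,0]]}' 
python3 - <<'E'
from h import *
fins(); dock(); go([.551,.244,.155],159)
E
```

```text
clock: 23.7
position: [0.5623, -0.1069, 0.1562]
ee_rot: [0.545, 0.451, -0.451, -0.544]
ft_force: [0.8, -1.5, 0.6]
grip_width: 0.548
top [210. 186.] 125 [551.5 242.6  48.8  25.1 -22.9] 0.0726
top [206. 221.] 127 [442.5 255.4  49.2  23.6  10.8] 0.0727
red [286. 179.] 122 [567.9   7.1  40.1  38.8  89.4] [0.5682 0.0076 0.0709]
side [236. 275.] 154 [550.6 245.3  48.4  27.2 -22.8] 0.071
side [275. 285.] 193 [442.4 257.6  45.2  28.3  10.9] 0.0703
red [250. 217.] 114 [567.9  10.4  39.7  38.8 -87.8] [0.5678 0.014  0.0684]
top 291 [ 567.7 -383.2   92.9   38.2   -1.1] slope deg 2.4 [ 0.5701 -0.3845  0.033 ] xmin 0.524
top 291 [ 565.2 -299.6   92.9   40.9    3.2] slope deg 3.5 [ 0.5664 -0.3039  0.033 ] xmin 0.5197
top 290 [ 559.9 -221.    97.2   40.3    4.9] slope deg 2.9 [ 0.5625 -0.2241  0.033 ] xmin 0.5149
top 282 [ 556.9 -143.6   94.1   33.5    3.8] slope deg 2.5 [ 0.5581 -0.1443  0.033 ] xmin 0.5126
side 145 [ 569.3 -379.9   95.5   38.7    2.7] slope deg 1.8 [ 0.5692 -0.3808  0.033 ] xmin 0.5231
side 156 [ 565.2 -301.2   94.7   36.7    2.5] slope deg 1.5 [ 0.5652 -0.3012  0.033 ] xmin 0.5193
side 174 [ 562.  -221.    94.4   39.4    9.9] slope deg 2.3 [ 0.5621 -0.2214  0.033 ] xmin 0.5149
side 191 [ 557.4 -142.    96.8   35.3    2.6] slope deg 1.4 [ 0.5583 -0.1419  0.033 ] xmin 0.5107
offset [ 1.734 -0.003  0.394] turn [ 0.001  0.223 -0.005] | pos [ 0.5623 -0.1114  0.1558] f [ 0.3 -0.1 -0.1] g 0.55 t 23.8 j7 1.22
```

```bash

python3 -m pendant '{"offset":[[0.25,0,0.05],[0.5,0,0.1],[0.75,0,0.15],[0.95,0,0.2],[0.95,0,0.2]],"turn":[[0,0.08,0],[0,0.16,0],[0,0.245,0],[0,0.245,0],[0,0.245,0]]}' 
python3 - <<'E'
from h import *
go([.551,.244,.09],158)
for n in("top","side"):
    p,d,m=shot(n);X=cloud(d,m);z=X[...,2];hsv=cv2.cvtColor(p,cv2.COLOR_RGB2HSV)
    reg=(X[...,0]>.5)&(X[...,0]<.61)&(X[...,1]>-.35)&(X[...,1]<-.24)
    for i,c,s,P in comps(reg&(z>.07)&(z<.1),X,30): print(n,c.round(),s,rect(P),np.median(P[:,2]).round(4))
    save("dk_"+n,cv2.resize(p[130:240,310:430] if n=="top" else p[120:240,210:330],(400,400)))
a=cv2.imread("pics/dk_top.png");b=cv2.imread("pics/dk_side.png");cv2.imwrite("pics/dk6.png",np.hstack([a,b]))
E
```

```text
clock: 24.42
position: [0.5588, 0.0863, 0.1553]
ee_rot: [0.586, 0.397, -0.398, -0.584]
ft_force: [-0.3, -0.1, 0.6]
grip_width: 0.55
offset [0.719 0.325 0.327] turn [ 0.001  0.009 -0.002] | pos [0.5588 0.0863 0.1553] f [-0.3 -0.1  0.6] g 0.55 t 24.43 j7 0.69
top [387. 176.] 160 [ 5.689e+02 -3.020e+02  5.000e+01  2.850e+01 -1.000e-01] 0.0857
side [271. 155.] 108 [ 568.  -298.1   50.5   28.9    4.4] 0.0839
```

View pics/dk6.png

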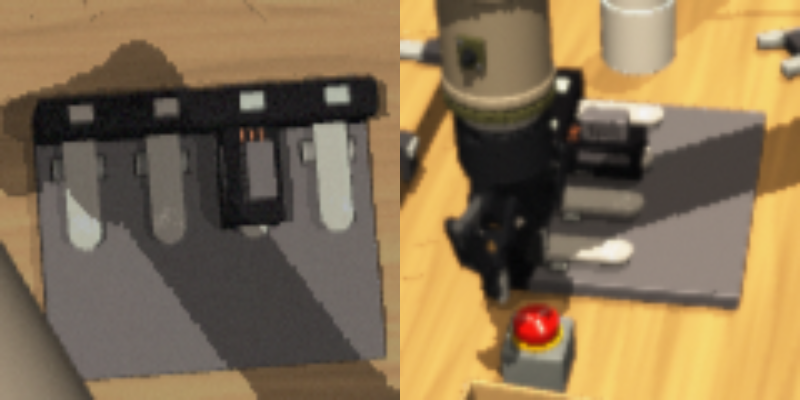

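Pack 1 sits against the wall on shoe 2: its fin top is 13 mm higher than in the crate, it is straight, and only the nose tip shows behind it. The stop is still down. Next is the pack at (551,244).

```bash

python3 -m pendant '{"offset":[[0.24,0,0.11],[0.48,0,0.22],[0.719,0,0.327],[0.719,0.15,0.327],[0.719,0.3,0.327],[0.719,0.4,0.327],[0.719,0.4,0.327]],"turn":[[0,0,0],[0,0,0],[0,0,0],[0,0,0],[0,0,0],[0,0,0],[0,0,0]]}' 
python3 - <<'E'
from h import *
go([.551,.244,.0205],158)
fins()
E
```

```text
clock: 25.4
position: [0.5525, 0.2379, 0.073]
ee_rot: [0.587, 0.394, -0.397, -0.585]
ft_force: [-0.3, -0.1, 0.2]
grip_width: 0.551
offset [0.027 0.262 0.018] turn [-0.001 -0.001 -0.007] | pos [0.5525 0.2379 0.073 ] f [-0.3 -0.1  0.2] g 0.551 t 25.4 j7 0.35
top [411. 156.] 40 [ 634.2 -380.9   24.    16.3  -81.5] 0.0636
top [385. 157.] 41 [ 630.7 -302.6   21.7   16.2   86.4] 0.0629
top [360. 159.] 40 [ 627.4 -222.1   23.6   13.6   89.4] 0.0638
top [388. 176.] 126 [ 568.6 -301.8   48.7   25.9    4.5] 0.087
top [206. 221.] 120 [442.9 255.7  48.   24.    9.4] 0.0726
red [286. 179.] 126 [568.    7.1  40.2  38.5  88.4] [0.568  0.0077 0.0708]
side [272. 155.] 84 [ 566.1 -300.3   45.8   30.5    3.7] 0.0842
side [238. 276.] 113 [547.5 247.2  41.4  24.5 -21.8] 0.0713
side [275. 285.] 175 [441.9 259.8  45.2  25.2  10.2] 0.0703
red [250. 217.] 129 [545.1 116.2 263.1  37.2 -78.8] [0.5642 0.0233 0.077 ]
```

```bash

python3 -m pendant '{"offset":[[0.027,0.08,0.018],[0.027,0.16,0.018],[0.027,0.22,0.018],[0.027,0.25,0.018],[0.027,0.262,0.018],[0.027,0.262,0.018]],"turn":[[0,0,0],[0,0,0],[0,0,0],[0,0,0],[0,0,0],[0,0,0]]}' 
python3 -m pendant '{"offset":[[0,0,0],[0,0,0],[0,0,0],[0,0,0],[0,0,0]],"turn":[[0,0,0],[0,0,0],[0,0,0],[0,0,0],[0,0,0]]}' 0 60
python3 -m pendant '{"offset":[[0,-0.1,0],[0,-0.25,0],[0,-0.4,0],[0,-0.55,0],[0,-0.65,0],[0,-0.65,0]],"turn":[[0,0,0],[0,0,0],[0,0,0],[0,-0.2,0],[0,-0.4,0],[0,-0.55,0]]}' 
python3 - <<'E'
from h import *
go([.461,-.2275,.14],182.7)
E
```

```text
clock: 26.25
position: [0.5521, 0.2455, 0.0228]
ee_rot: [0.587, 0.395, -0.396, -0.585]
ft_force: [-0.2, 0.4, 0.5]
grip_width: 0.549
clock: 26.88
position: [0.5524, 0.2452, 0.0232]
ee_rot: [0.588, 0.395, -0.396, -0.585]
ft_force: [-0.7, -3.7, 5.9]
grip_width: 0.294
clock: 27.62
position: [0.5527, 0.2468, 0.1559]
ee_rot: [0.488, 0.513, -0.513, -0.485]
ft_force: [0.5, 0.3, -3.6]
grip_width: 0.288
offset [-2.344  0.083  0.583] turn [ 0.005  0.007 -0.003] | pos [0.5527 0.2468 0.1559] f [ 0.5  0.3 -3.6] g 0.288 t 27.62 j7 0.78
```

```bash

python3 -m pendant '{"offset":[[-0.2,0,0.05],[-0.45,0,0.1],[-0.7,0,0.15],[-0.9,0,0.2],[-1,0,0.25],[-1,0,0.25]],"turn":[[0,0,0],[0,0,0],[0,0,0],[0,0,0],[0,0,0],[0,0,0]]}' 
python3 -m pendant '{"offset":[[-0.2,0,0.05],[-0.45,0,0.1],[-0.7,0,0.15],[-0.9,0,0.2],[-1,0,0.25],[-1,0,0.25]],"turn":[[0,0,0],[0,0,0],[0,0,0],[0,0,0],[0,0,0],[0,0,0]]}' 
python3 - <<'E'
from h import *
go([.459,-.2273,.05],182.7)
E
```

```text
clock: 28.38
position: [0.513, 0.0428, 0.1566]
ee_rot: [0.489, 0.512, -0.512, -0.485]
ft_force: [-0.4, 0.2, -3.0]
grip_width: 0.288
clock: 29.12
position: [0.4731, -0.16, 0.1575]
ee_rot: [0.49, 0.512, -0.512, -0.486]
ft_force: [-0.5, 1.5, -3.1]
grip_width: 0.291
offset [-0.331  0.538  0.089] turn [ 0.005  0.002 -0.005] | pos [ 0.4731 -0.16    0.1575] f [-0.5  1.5 -3.1] g 0.291 t 29.12 j7 1.64
```

```bash

python3 -m pendant '{"offset":[[-0.15,0,0.04],[-0.331,0.05,0.089],[-0.331,0.2,0.089],[-0.331,0.35,0.089],[-0.331,0.46,0.089],[-0.331,0.53,0.089],[-0.331,0.56,0.089],[-0.331,0.575,0.089],[-0.331,0.585,0.089],[-0.331,0.585,0.089]],"turn":[[0.005,0,-0.005],[0.005,0,-0.005],[0.005,0,-0.005],[0.005,0,-0.005],[0.005,0,-0.005],[0.005,0,-0.005],[0.005,0,-0.005],[0.005,0,-0.005],[0.005,0,-0.005],[0.005,0,-0.005]]}'
python3 -m pendant '{"offset":[[0,0.006,0],[0,0.012,0],[0,0.012,0]],"turn":[[0,0,0],[0,0,0],[0,0,0]]}' 
python3 - <<'E'
from h import *
go([.459,-.2273,.0372],182.7)
E
```

```text
clock: 30.38
position: [0.4592, -0.2276, 0.0409]
ee_rot: [0.488, 0.512, -0.512, -0.488]
ft_force: [-0.4, 0.9, -3.3]
grip_width: 0.287
clock: 30.75
position: [0.4592, -0.2276, 0.0385]
ee_rot: [0.488, 0.512, -0.512, -0.488]
ft_force: [-0.5, -0.1, -2.7]
grip_width: 0.291
offset [0.002 0.007 0.001] turn [ 0.     0.002 -0.   ] | pos [ 0.4592 -0.2276  0.0385] f [-0.5 -0.1 -2.7] g 0.291 t 30.75 j7 1.63
```

```bash

python3 -m pendant '{"offset":[[0.002,0.004,0],[0.002,0.008,0],[0.002,0.008,0]],"turn":[[0,0,0],[0,0,0],[0,0,0]]}' 
python3 -m pendant '{"offset":[[0,0,-0.03],[0,0,-0.06],[0,0,-0.09],[0,0,-0.12],[0,0,-0.15],[0,0,-0.18],[0,0,-0.18]],"turn":[[0,0,0],[0,0,0],[0,0,0],[0,0,0],[0,0,0],[0,0,0],[0,0,0]]}' 
python3 - <<'E'
from h import *
go([.5647,-.2223,.0372],182.7)
E
```

```text
clock: 31.12
position: [0.4592, -0.2272, 0.0371]
ee_rot: [0.488, 0.512, -0.512, -0.488]
ft_force: [-0.7, -0.5, -0.2]
grip_width: 0.291
clock: 32.0
position: [0.4963, -0.2252, 0.0371]
ee_rot: [0.488, 0.513, -0.511, -0.487]
ft_force: [1.7, -0.2, -1.0]
grip_width: 0.291
offset [-0.002  0.    -0.342] turn [0.003 0.002 0.   ] | pos [ 0.4963 -0.2252  0.0371] f [ 1.7 -0.2 -1. ] g 0.291 t 32.0 j7 1.59
```

```bash

python3 -m pendant '{"offset":[[-0.001,0.001,-0.04],[-0.002,0.001,-0.08],[-0.002,0.001,-0.12],[-0.002,0.001,-0.16],[-0.002,0.001,-0.2],[-0.002,0.001,-0.2]],"turn":[[0,0,0],[0,0,0],[0,0,0],[0,0,0],[0,0,0],[0,0,0]]}' 
python3 -m pendant '{"offset":[[0,0,-0.04],[0,0,-0.08],[0,0,-0.12],[0,0,-0.155],[0,0,-0.165],[0,0,-0.165]],"turn":[[0,0,0],[0,0,0],[0,0,0],[0,0,0],[0,0,0],[0,0,0]]}' 
```

```text
clock: 32.75
position: [0.5371, -0.2236, 0.0371]
ee_rot: [0.488, 0.513, -0.511, -0.487]
ft_force: [0.3, -0.7, 0.6]
grip_width: 0.29
clock: 33.5
position: [0.5659, -0.2221, 0.0371]
ee_rot: [-0.486, -0.51, 0.514, 0.489]
ft_force: [-26.0, 1.5, 20.3]
grip_width: 0.296
```

```bash

python3 -m pendant '{"offset":[[0,0,0],[0,0,0],[0,0,0],[0,0,0]],"turn":[[0,0,0],[0,0,0],[0,0,0],[0,0,0]]}' 55
python3 -m pendant '{"offset":[[0,-0.15,0],[0,-0.35,0],[0,-0.55,0.05],[0.2,-0.6,0.1],[0.45,-0.6,0.15],[0.7,-0.6,0.2],[0.95,-0.6,0.25],[0.95,-0.6,0.25]],"turn":[[-0.02,0,0],[-0.02,0,0],[-0.02,0,0],[-0.02,0,0],[-0.02,0,0],[-0.02,0,0],[-0.02,0,0],[-0.02,0,0]]}' 
python3 -m pendant '{"offset":[[0.25,0,0.05],[0.5,0,0.1],[0.75,0,0.15],[0.95,0,0.2],[0.95,0,0.2]],"turn":[[0,0,0],[0,-0.05,0],[0,-0.1,0],[0,-0.16,0],[0,-0.16,0]]}' 
python3 - <<'E'
from h import *
fins(); go([.4425,.257,.08],190.3)
E
```

```text
clock: 34.0
position: [0.5662, -0.222, 0.0371]
ee_rot: [-0.486, -0.511, 0.513, 0.489]
ft_force: [-0.2, -0.9, 0.9]
grip_width: 0.551
clock: 35.0
position: [0.5071, -0.0305, 0.1579]
ee_rot: [0.489, 0.516, -0.511, -0.483]
ft_force: [0.3, -1.2, 0.2]
grip_width: 0.546
clock: 35.62
position: [0.456, 0.1598, 0.1577]
ee_rot: [0.454, 0.547, -0.542, -0.448]
ft_force: [0.7, 0.0, -0.4]
grip_width: 0.546
top [411. 156.] 40 [ 634.8 -381.2   23.3   16.8  -83.9] 0.0632
top [385. 157.] 41 [ 630.8 -302.2   22.4   16.5  -87.5] 0.0638
top [359. 159.] 42 [ 626.  -221.1   22.8   15.9   89.1] 0.0638
top [388. 176.] 127 [ 568.4 -301.4   48.5   24.7    1.6] 0.087
top [362. 178.] 127 [ 565.9 -223.    47.3   27.1   -1.6] 0.0862
red [286. 179.] 123 [568.3   7.   40.4  37.9  89.8] [0.5682 0.0074 0.0708]
side [274. 285.] 189 [442.3 257.8  45.1  29.   10.8] 0.0705
red [250. 217.] 117 [567.8  11.   40.7  38.4 -10. ] [0.5679 0.0139 0.0682]
offset [ 0.509  0.386 -0.014] turn [ 0.014  0.001 -0.003] | pos [0.4572 0.1564 0.1573] f [ 0.4 -1.2 -0.2] g 0.548 t 35.73 j7 1.12
```

```bash

python3 -m pendant '{"offset":[[0.17,0,0],[0.34,0,-0.01],[0.509,0,-0.014],[0.509,0.15,-0.014],[0.509,0.3,-0.014],[0.509,0.4,-0.014],[0.509,0.4,-0.014]],"turn":[[0.014,0,0],[0.014,0,0],[0.014,0,0],[0.014,0,0],[0.014,0,0],[0.014,0,0],[0.014,0,0]]}' 
python3 - <<'E'
from h import *
go([.4425,.257,.0205],190.3)
E
```

```text
clock: 36.6
position: [0.4425, 0.2558, 0.0761]
ee_rot: [-0.453, -0.541, 0.544, 0.453]
ft_force: [1.1, -0.4, 0.4]
grip_width: 0.552
offset [ 0.007  0.278 -0.002] turn [-0.003 -0.001 -0.003] | pos [0.4425 0.2558 0.0761] f [ 1.1 -0.4  0.4] g 0.552 t 36.6 j7 0.79
```

```bash

python3 -m pendant '{"offset":[[0.007,0.08,0],[0.007,0.16,0],[0.007,0.22,0],[0.007,0.265,0],[0.007,0.278,0],[0.007,0.278,0]],"turn":[[0,0,0],[0,0,0],[0,0,0],[0,0,0],[0,0,0],[0,0,0]]}' 
python3 -m pendant '{"offset":[[0,0,0],[0,0,0],[0,0,0],[0,0,0],[0,0,0]],"turn":[[0,0,0],[0,0,0],[0,0,0],[0,0,0],[0,0,0]]}' 0 60
python3 -m pendant '{"offset":[[0,-0.1,0],[0,-0.25,0],[0,-0.4,0],[0,-0.55,0],[0,-0.65,0],[0,-0.65,0]],"turn":[[0,0,0],[0,0,0],[0,0,0],[0,0.05,0],[0,0.1,0],[0,0.165,0]]}' 
python3 - <<'E'
from h import *
go([.4552,-.1475,.155],182.7)
E
```

```text
clock: 37.35
position: [0.4421, 0.2571, 0.0206]
ee_rot: [-0.453, -0.541, 0.544, 0.453]
ft_force: [0.0, -0.7, 0.8]
grip_width: 0.554
clock: 37.98
position: [0.4426, 0.2572, 0.021]
ee_rot: [-0.454, -0.542, 0.544, 0.453]
ft_force: [0.2, -2.1, 5.8]
grip_width: 0.29
clock: 38.72
position: [0.4432, 0.258, 0.1529]
ee_rot: [-0.489, -0.511, 0.512, 0.487]
ft_force: [0.2, -0.5, -4.3]
grip_width: 0.297
offset [-2.028 -0.006  0.036] turn [ 0.001 -0.    -0.003] | pos [0.4432 0.258  0.1529] f [ 0.2 -0.5 -4.3] g 0.297 t 38.73 j7 0.74
```

```bash

python3 -m pendant '{"offset":[[-0.2,0,0],[-0.45,0,0],[-0.7,0,0.01],[-0.9,0,0.02],[-1,0,0.02],[-1,0,0.02]],"turn":[[0,0,0],[0,0,0],[0,0,0],[0,0,0],[0,0,0],[0,0,0]]}' 
python3 -m pendant '{"offset":[[-0.2,0,0],[-0.45,0,0],[-0.7,0,0.01],[-0.9,0,0.02],[-1,0,0.02],[-1,0,0.02]],"turn":[[0,0,0],[0,0,0],[0,0,0],[0,0,0],[0,0,0],[0,0,0]]}' 
python3 - <<'E'
from h import *
go([.4552,-.1475,.0375],182.7)
E
```

```text
clock: 39.48
position: [0.4484, 0.0564, 0.1533]
ee_rot: [-0.49, -0.51, 0.511, 0.488]
ft_force: [-0.1, 0.4, -2.5]
grip_width: 0.294
clock: 40.22
position: [0.4534, -0.1433, 0.1539]
ee_rot: [-0.49, -0.51, 0.511, 0.489]
ft_force: [0.9, 0.6, -3.4]
grip_width: 0.288
offset [-0.02   0.582 -0.008] turn [ 0.001 -0.006 -0.003] | pos [ 0.4534 -0.1433  0.1539] f [ 0.9  0.6 -3.4] g 0.288 t 40.23 j7 1.7
```

```bash

python3 -m pendant '{"offset":[[-0.02,0.1,-0.008],[-0.02,0.25,-0.008],[-0.02,0.4,-0.008],[-0.02,0.5,-0.008],[-0.02,0.55,-0.008],[-0.02,0.57,-0.008],[-0.02,0.582,-0.008],[-0.02,0.59,-0.008],[-0.02,0.59,-0.008]],"turn":[[0,-0.006,0],[0,-0.006,0],[0,-0.006,0],[0,-0.006,0],[0,-0.006,0],[0,-0.006,0],[0,-0.006,0],[0,-0.006,0],[0,-0.006,0]]}' 
python3 - <<'E'
from h import *
go([.4552,-.1475,.035],182.7)
E
```

```text
clock: 41.35
position: [0.4554, -0.1476, 0.0362]
ee_rot: [-0.489, -0.511, 0.512, 0.487]
ft_force: [0.2, 0.1, -2.5]
grip_width: 0.289
offset [0.    0.006 0.001] turn [ 0.001  0.    -0.003] | pos [ 0.4554 -0.1476  0.0362] f [ 0.2  0.1 -2.5] g 0.289 t 41.35 j7 1.53
```

```bash

python3 -m pendant '{"offset":[[0,0.004,0],[0,0.007,0],[0,0.007,0]],"turn":[[0,0,0],[0,0,0],[0,0,0]]}' 
python3 -m pendant '{"offset":[[0,0,-0.03],[0,0,-0.06],[0,0,-0.09],[0,0,-0.12],[0,0,-0.15],[0,0,-0.18],[0,0,-0.18]],"turn":[[0,0,0],[0,0,0],[0,0,0],[0,0,0],[0,0,0],[0,0,0],[0,0,0]]}' 
python3 - <<'E'
from h import *
go([.5609,-.1424,.035],182.7)
E
```

```text
clock: 41.72
position: [0.4556, -0.1477, 0.0351]
ee_rot: [-0.489, -0.511, 0.512, 0.487]
ft_force: [-1.4, 0.6, 1.9]
grip_width: 0.292
clock: 42.6
position: [0.4927, -0.1459, 0.0352]
ee_rot: [0.489, 0.512, -0.512, -0.487]
ft_force: [1.1, -0.9, -2.3]
grip_width: 0.287
offset [ 0.001  0.002 -0.341] turn [ 0.004  0.    -0.003] | pos [ 0.4927 -0.1459  0.0352] f [ 1.1 -0.9 -2.3] g 0.287 t 42.6 j7 1.48
```

```bash

python3 -m pendant '{"offset":[[0.001,0.001,-0.04],[0.001,0.002,-0.08],[0.001,0.002,-0.12],[0.001,0.002,-0.16],[0.001,0.002,-0.2],[0.001,0.002,-0.2]],"turn":[[0,0,0],[0,0,0],[0,0,0],[0,0,0],[0,0,0],[0,0,0]]}' 
python3 -m pendant '{"offset":[[0,0,-0.04],[0,0,-0.08],[0,0,-0.12],[0,0,-0.155],[0,0,-0.165],[0,0,-0.165]],"turn":[[0,0,0],[0,0,0],[0,0,0],[0,0,0],[0,0,0],[0,0,0]]}' 
```

```text
clock: 43.35
position: [0.5334, -0.1437, 0.0351]
ee_rot: [0.49, 0.512, -0.511, -0.486]
ft_force: [0.5, -0.3, 1.6]
grip_width: 0.291
clock: 44.1
position: [0.5629, -0.1423, 0.035]
ee_rot: [-0.488, -0.51, 0.513, 0.488]
ft_force: [-23.3, 0.2, 18.6]
grip_width: 0.293
```

```bash

python3 -m pendant '{"offset":[[0,0,0],[0,0,0],[0,0,0],[0,0,0]],"turn":[[0,0,0],[0,0,0],[0,0,0],[0,0,0]]}' 55
python3 -m pendant '{"offset":[[0,-0.15,0],[0,-0.35,0],[0,-0.55,0],[0.2,-0.6,0],[0.45,-0.6,0],[0.7,-0.6,0],[0.95,-0.6,0],[1,-0.6,0],[1,-0.6,0]],"turn":[[0,0,0],[0,0,0],[0,0,0],[0,0.1,0],[0,0.3,0],[0,0.5,0],[0,0.7,0],[0,0.9,0],[0,1,0]]}' 90
python3 - <<'E'
from h import *
fins(); go([.5685,.009,.06],135)
for n in("top","side"):
    p,d,m=shot(n); save("dk_"+n,cv2.resize(p[130:250,310:430] if n=="top" else p[120:240,210:330],(400,400),interpolation=cv2.INTER_CUBIC))
a=cv2.imread("pics/dk_top.png");b=cv2.imread("pics/dk_side.png");cv2.imwrite("pics/dk7.png",np.hstack([a,b]))
E
```

```text
clock: 44.6
position: [0.5632, -0.1423, 0.035]
ee_rot: [-0.488, -0.51, 0.513, 0.488]
ft_force: [-0.5, 0.5, 0.4]
grip_width: 0.554
clock: 45.72
position: [0.5541, 0.0597, 0.1547]
ee_rot: [0.647, 0.284, -0.287, -0.646]
ft_force: [-0.0, 0.0, 0.4]
grip_width: 0.9
top [385. 157.] 42 [ 630.5 -302.1   22.5   17.4  -89.8] 0.0641
top [388. 176.] 128 [ 568.9 -301.5   49.7   25.2    4.8] 0.0873
side [272. 155.] 87 [ 567.  -296.4   49.3   35.8   15.6] 0.0844
red [250. 217.] 125 [568.9   8.6  45.6  41.3  86.4] [0.568  0.0124 0.0685]
offset [-0.132  0.473 -0.219] turn [-0.     0.06  -0.006] | pos [0.5543 0.0583 0.1546] f [-0.5 -0.   0.3] g 0.901 t 45.83 j7 0.41
```

View pics/dk7.png

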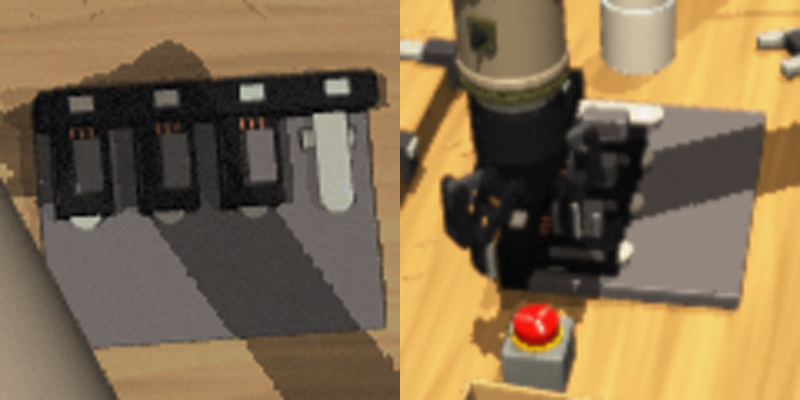

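All three packs sit straight against the wall on shoes 2 to 4, at top-crop columns 85, 168 and 255, with the same bit of nose showing behind each. One numeric check before the twist.

```bash

cat >> h.py <<'E'
def homes():
    p,d,m=shot("top");X=cloud(d,m);z=X[...,2]
    reg=(X[...,0]>.5)&(X[...,0]<.605)&(X[...,1]>-.35)&(X[...,1]<-.1)
    o=np.array([.5685,-.3022]);a=np.radians(2.7);A=np.array([[np.cos(a),np.sin(a)],[-np.sin(a),np.cos(a)]])
    for i,c,s,P in comps(reg&(z>.076)&(z<.1),X,30):
        r=rect(P);print(s,r,"dock-rel mm",(A@(r[:2]-o*1000)).round(1),np.median(P[:,2]).round(4))
E
python3 - <<'E'
from h import *
homes()
go([.5685,.009,.06],135)
E
```

```text
151 [ 568.6 -302.3   50.4   27.7    2.8] dock-rel mm [ 0.1 -0.1] 0.0868
145 [ 564.9 -222.1   48.3   26.5   -1.5] dock-rel mm [ 0.2 80.2] 0.0866
146 [ 562.5 -142.6   49.7   26.6    2.8] dock-rel mm [  1.5 159.7] 0.0868
offset [-0.13   0.473 -0.216] turn [-0.001  0.062 -0.006] | pos [0.5543 0.0576 0.1545] f [-1.  -0.2  0.3] g 0.901 t 45.98 j7 0.42
```

```bash

python3 -m pendant '{"offset":[[-0.13,0,-0.216],[-0.13,0,-0.216],[-0.13,0.1,-0.216],[-0.13,0.2,-0.216],[-0.13,0.3,-0.216],[-0.13,0.4,-0.216],[-0.13,0.4,-0.216]],"turn":[[0,0,0],[0,0,0],[0,0,0],[0,0,0],[0,0,0],[0,0,0],[0,0,0]]}' 
python3 - <<'E'
from h import *
go([.5685,.009,.027],137)
E
```

```text
clock: 46.85
position: [0.5673, 0.0093, 0.0726]
ee_rot: [-0.646, -0.284, 0.289, 0.647]
ft_force: [-0.9, 0.1, -0.4]
grip_width: 0.899
offset [ 0.004  0.228 -0.006] turn [-0.004  0.018 -0.008] | pos [0.5673 0.0093 0.0726] f [-0.9  0.1 -0.4] g 0.899 t 46.85 j7 0.45
```

```bash

python3 -m pendant '{"offset":[[0.004,0.08,-0.006],[0.004,0.15,-0.006],[0.004,0.2,-0.006],[0.004,0.228,-0.006],[0.004,0.228,-0.006]],"turn":[[0,0,0],[0,0,0],[0,0,0],[0,0,0],[0,0,0]]}' 
python3 -m pendant '{"offset":[[0,0,0],[0,0,0],[0,0,0],[0,0,0],[0,0,0]],"turn":[[0,0,0],[0,0,0],[0,0,0],[0,0,0],[0,0,0]]}' 0 40
```

```text
clock: 47.48
position: [0.5683, 0.009, 0.0267]
ee_rot: [-0.646, -0.284, 0.289, 0.647]
ft_force: [1.2, -0.7, 0.0]
grip_width: 0.899
clock: 48.1
position: [0.568, 0.0081, 0.027]
ee_rot: [0.647, 0.283, -0.289, -0.646]
ft_force: [-4.1, -2.8, 4.2]
grip_width: 0.499
```

```bash

python3 -m pendant '{"offset":[[0,0,0],[0,0,0],[0,0,0],[0,0,0],[0,0,0],[0,0,0],[0,0,0],[0,0,0]],"turn":[[0,0.15,0],[0,0.3,0],[0,0.45,0],[0,0.6,0],[0,0.75,0],[0,0.9,0],[0,1,0],[0,1,0]]}'
python3 -m pendant '{"offset":[[0,0,0],[0,0,0],[0,0,0],[0,0,0],[0,0,0],[0,0,0]],"turn":[[0,0,0],[0,0,0],[0,0,0],[0,0,0],[0,0,0],[0,0,0]]}' 90
python3 -m pendant '{"offset":[[0,-0.1,0],[0,-0.25,0],[0,-0.4,0],[0,-0.55,0],[0,-0.6,0],[0,-0.6,-0.2],[0,-0.6,-0.4],[0,-0.6,-0.4]],"turn":[[0,0,0],[0,0,0],[0,0,0],[0,0,0],[0,0,0],[0,0,0],[0,0,0],[0,0,0]]}'
python3 - <<'E'
from h import *
fins(); homes(); go([.45,.1,.2],182)
E
```

```text
clock: 49.1
position: [0.5689, 0.0081, 0.0278]
ee_rot: [0.708, 0.015, -0.019, -0.705]
ft_force: [-0.0, -0.9, 3.9]
grip_width: 0.498
clock: 49.85
position: [0.5688, 0.0081, 0.0278]
ee_rot: [0.708, 0.015, -0.019, -0.706]
ft_force: [-0.3, -0.6, -0.1]
grip_width: 0.903
clock: 50.85
position: [0.573, -0.0754, 0.1476]
ee_rot: [0.709, 0.013, -0.018, -0.705]
ft_force: [-0.6, -0.5, -0.2]
grip_width: 0.9
red [287. 179.] 126 [568.2   7.6  39.7  39.1  44.5] [0.5681 0.0073 0.0787]
side [260. 184.] 63 [ 569.2 -136.5   32.    21.9    4.7] 0.0835
red [250. 215.] 126 [568.2  11.4  40.5  39.3  87.8] [0.5671 0.0144 0.0754]
152 [ 569.1 -301.7   50.5   28.     0.6] dock-rel mm [0.6 0.5] 0.0863
51 [ 565.4 -230.1   45.8   10.5   -1.1] dock-rel mm [ 0.3 72.2] 0.0874
offset [-0.574 -0.259  0.88 ] turn [-0.003 -1.981 -0.009] | pos [ 0.5732 -0.0702  0.148 ] f [ 0. -0.  0.] g 0.903 t 51.0 j7 -0.09
```

```bash

python3 -m pendant '{"offset":[[0,-0.1,0.2],[0,-0.1,0.45],[0,-0.1,0.7],[0,-0.1,0.9],[0,-0.1,0.9],[0,-0.1,0.9]],"turn":[[0,0,0],[0,0,0],[0,0,0],[0,0,0],[0,0,0],[0,0,0]]}'
python3 - <<'E'
from h import *
homes(); fins()
p,d,m=shot("top"); save("fin_top",p)
E
```

```text
clock: 51.75
position: [0.5641, 0.11, 0.1674]
ee_rot: [0.708, 0.016, -0.02, -0.706]
ft_force: [0.1, -0.5, -0.5]
grip_width: 0.901
152 [ 568.6 -302.3   50.5   28.     3.5] dock-rel mm [ 0.1 -0.1] 0.0866
143 [ 565.3 -222.8   48.9   26.5    2.7] dock-rel mm [ 0.5 79.5] 0.0865
145 [ 562.3 -143.2   49.8   26.5    2.2] dock-rel mm [  1.3 159.1] 0.0866
top [411. 156.] 40 [ 633.8 -381.    24.7   15.6  -79.9] 0.0637
top [385. 157.] 41 [ 630.2 -302.6   22.3   16.5   87.5] 0.0635
top [388. 176.] 127 [ 568.2 -301.6   48.7   24.3    3.8] 0.0871
red [287. 174.] 18 [543.4  17.5  93.2  14.6 -18.1] [0.5774 0.006  0.1064]
red [291. 179.] 36 [567.1  -7.2  20.5  17.6 -45.4] [ 0.5669 -0.006   0.0784]
side [271. 155.] 99 [ 567.4 -301.8   48.9   34.2   -3.8] 0.0835
red [250. 215.] 133 [569.1  10.8  45.5  38.4 -50.8] [0.5676 0.0133 0.0757]
```

View pics/fin_top.png

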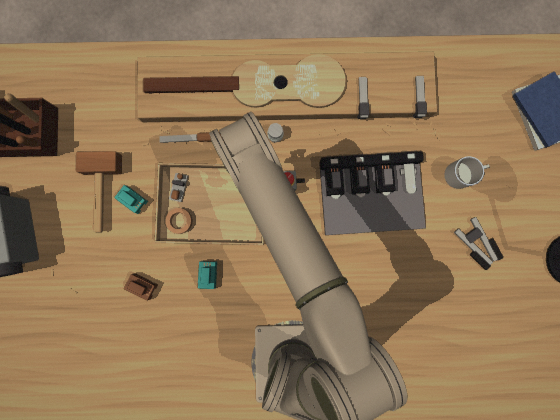

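The final view shows three packs home on the dock at (335,180), (361,178) and (387,176). The ring and plane are in the crate, the bystanders are where they were, and the arm touches nothing. Handing in.

```bash
python3 -c "
from workcell import manip
print(manip.hand_in())"
```

```text
the job is handed in; nothing more can be done
None
```

I pressed the stop until it latched, slid the three packs that were present onto shoes 2, 3 and 4 up to the back wall, twisted the mushroom 45° so it sprang up, and handed in at about 52 s.

**Last checks:**
- **Packs:** the fins are within about 1.5 mm along and 1 mm across of the expected positions, straight to about 1° and level. That reference was itself set from the first docked pack. Each pack pushed hard against the wall at 23–29 N.
- **Mushroom:** it reads 78 mm high, so it is up.
- **Everything else:** the ring and plane are still in the crate, the bystanders look unmoved, and the force on the arm is about zero.

**What disagreed or went unseen:**
- The first two tries at the stop did not touch it, because the real fingertips sit about 28 mm above the reported TCP. I corrected for this by touching the mushroom.
- The two cameras differed by about 3 mm in y, so I used their mean.
- The detent rollers are hidden under the packs, so I inferred them from the packs' positions.

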